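# Load the two-tier sill stand and nest the measuring cups on top

## Robot

A 6-joint arm with a two-finger parallel gripper is mounted at the origin on the work surface. World frame = base frame: x ahead of the robot, y to its left, z up, the work surface at z = 0. Lengths are in m, angles in degrees, forces in N, time in s.
With the tool pointing down it reaches from about 0.4 to 0.825 m from the base axis. Payload 7 kg.
Tool frame: the origin (TCP) lies between the finger pads; the fingertips stand 22 mm ahead of it and the grasp point (between the pads) lies 3 mm ahead of it; z points along the fingers, y is the line along which they close (so a half turn about z gives the same grasp; the last joint's range is limited). The gripper opens to 88 mm and grips with 3 to 60 N. Pads are 19 mm wide; open, the fingers measure 130 mm over their backs; the gripper's body (78 mm by 193 mm) begins 47 mm behind the grasp point.
Start: joints at [-53.68, 20.546, 0.682, 0, -70.136, -16.507], TCP at [0.229, -0.635, 0.249] pointing down, gripper open.
Joint ranges: [-176.03, 176.03], [-82.01, 121.73], [-58.28, 71.71], [-173.87, 95.51], [-174.79, -0.11], [-173.66, 173.66]. Speed limits (degrees/s): [136.94, 136.94, 172.46, 180, 180, 180].

## Interface

Orientations are given as [roll, pitch, yaw] about the fixed x, y, z axes, in that order (R = Rz(yaw) Ry(pitch) Rx(roll)).
In Python, from plant import ctrl gives the robot as it stands.
- The arm moves only by the tool apply_moves, never from a script. Its argument "targets" is a list of rows, each an object with "travel": the shift along the tool's x, y, z in mm, a list of three; "roll": the turn about the tool's z in degrees; "jaw": the finger opening in mm, from 0 to 87.6. In form: [{"travel": [tx, ty, tz], "roll": roll, "jaw": jaw}, ...]. A call has 1 to 10 rows; each row shifts and turns the commanded pose from where the row before left it, along the tool's axes as they then stand; what a row does not reach is not made up. A row lasts 1/10 s, in which the tool goes at most 50 mm and 8.59 degrees, less where a joint would pass 70% of its speed; a pose out of reach is approached as far as the arm can. A call with a gripper value outside its range is refused whole. The fingers move at their own pace and stop on an object; the grip force is fixed at half the most. Time passes only in rows, so rows that do not move let the fingers close. It gives the time, the measured TCP pose, the force, the opening and the grip force at its end, in the units of the state.
- ctrl.get_obs(): the state, without advancing time (a new reading comes with each control period).
- ctrl.snapshot(name): name is "scene" or "top"; returns the picture (400x640x3 uint8, red, green, blue); there is no depth.
- ctrl.calibration(name): a dict with "K" (3x3 intrinsics, pixels), "extrinsics" (4x4, takes a point from camera to world coordinates). Camera axes: x right, y down, z forward; pixel columns grow to the right and rows downward; lengths in m; the calibration is good to about 2 mm. A picture is of the moment at which its call begins. calibration takes no time and is no camera call.
- ctrl.close_job(): hands the job in; it is judged then, once.
The state is a dict: "clock": time; "joint_pos": joint angles; "qvel": joint speeds; "tau": joint torques, N m; "tool_pos": TCP position; "orientation": TCP orientation; "force": force on the tool from outside, world axes, zero at the start; "moment": the same for the moment, N m; "opening": finger opening in m; "gripper_force": force on a finger pad.
Only numpy, scipy, OpenCV 4.12 (cv2) and the standard library are available. Lean on these libraries where they do the work, as an engineer would, in place of code of your own. Each camera call takes 0.05 s, during which the arm holds its last target. There are 200 camera calls.

## Task

Fit the blue tray onto the stand with all four corner holes fully down over the posts and stand both mason jars upright on it, then fit the white tray above them on the brass pins, fully home and level. Finally nest all the measuring cups that are there inside one another, in size order the largest outermost and the smallest innermost, standing upright on the white tray. Leave the ramekin, egg timer and reamer where they are.

Things in the scene. Friction and masses are not known exactly. Their poses are not given: they have to be found in the camera images.
- stand: Fixed stand: wooden base 150 (x) x 216 (y) x 14 mm, origin at the centre of its underside, z up. Four stepped posts at x = +-50, y = +-83 mm: dark shank 32 mm in diameter up to z = 50 mm (its shoulder carries the blue tray), then 18 mm in diameter up to z = 124 mm (this shoulder carries the white tray), then a brass pin 10 mm in diameter with a conical tip ending at z = 142 mm.
- lower_tray: Blue lower metal tray, 134 (x) x 200 (y) mm, floor 6 mm thick, lip up to z = 12 mm, about 0.35 kg; origin at the centre of its underside. Corner holes 23 mm in diameter at x = +-50, y = +-83 mm go over the 18 mm part of the posts; fits either way round. An upright wooden grip board across its middle, 70 mm long (x), 12 mm thick (y), top at z = 51 mm, divides it into two halves 90 mm wide.
- upper_tray: White upper metal tray, 134 (x) x 200 (y) mm, floor 6 mm thick, lip up to z = 12 mm, about 0.35 kg; origin at the centre of its underside. Corner holes 14 mm in diameter at x = +-50, y = +-83 mm go over the brass pins only; fits either way round. An upright wooden grip board across its middle, 70 mm long (x), 12 mm thick (y), top at z = 51 mm, divides it into two halves 90 mm wide.
- jar_a: Squat closed amber glass mason jar with a zinc lid, 55 mm in diameter, 55 mm tall, about 0.18 kg; origin at the centre of its underside, z up.
- jar_b: Squat closed amber glass mason jar with a zinc lid, 55 mm in diameter, 55 mm tall, about 0.18 kg; origin at the centre of its underside, z up.
- cup1: Tapered steel measuring cup, red handle (may be absent): 78 mm across the rim, 70 mm across the base, 32 mm tall, wall 2.5 mm, floor 3 mm, under 0.1 kg. Origin at the centre of its underside. Flat handle 12 mm wide, 6 mm deep, top flush with the rim, runs along -x to 90 mm from the cup's axis; nested, it passes over the rims and handles of all larger cups in any direction.
- cup2: Tapered steel measuring cup, yellow handle (may be absent): 64 mm across the rim, 57 mm across the base, 37 mm tall, wall 2.5 mm, floor 3 mm, under 0.1 kg. Origin at the centre of its underside. Flat handle 12 mm wide, 6 mm deep, top flush with the rim, runs along -x to 90 mm from the cup's axis; nested, it passes over the rims and handles of all larger cups in any direction.
- cup3: Tapered steel measuring cup, green handle (may be absent): 50 mm across the rim, 44 mm across the base, 42 mm tall, wall 2.5 mm, floor 3 mm, under 0.1 kg. Origin at the centre of its underside. Flat handle 12 mm wide, 6 mm deep, top flush with the rim, runs along -x to 90 mm from the cup's axis; nested, it passes over the rims and handles of all larger cups in any direction.
- cup4: Tapered steel measuring cup, blue handle (may be absent): 37 mm across the rim, 31 mm across the base, 47 mm tall, wall 2.5 mm, floor 3 mm, under 0.1 kg. Origin at the centre of its underside. Flat handle 12 mm wide, 6 mm deep, top flush with the rim, runs along -x to 90 mm from the cup's axis; nested, it passes over the rims and handles of all larger cups in any direction.
- ramekin: White stoneware ramekin, 84 mm across, 42 mm tall, origin at the centre of its underside; bystander.
- timer: Red plastic egg timer, 66 mm across, 60 mm tall, origin at the centre of its underside; bystander.
- reamer: Wooden citrus reamer lying down, about 145 mm long, 36 mm thick, its axis along its own x, origin under the handle's middle; bystander.
There are look-alikes about, which are no part of the job. What is shaped like the cup1 but turquoise is not meant.

How it is judged:
By the outcome, as a careful person would: the job done as asked, in the order asked, and still so for the second after the job is handed in, with the robot touching nothing.
Of cup1, cup2, cup3, cup4 only 2 to 4 are there at a start; the rules pass over those that are not, and their reading is None.
At some moment in a run one of cup1, cup2, cup3, cup4 may be knocked a few centimetres aside while the robot is not near it.
Once in a run the grip may slacken for a moment while it holds something.
It also fails if it takes over 200 s, if anything falls off the work surface, if the arm or the gripper's body presses on something with over 40 N, if the wrist force passes 120 N, or if a joint passes its speed limit or range.

## Working session

There is one attempt and no reset: what is moved stays moved. The work goes in short steps, Python scripts to look and compute and a tool call to move; the robot and the scene stay as the last step left them, time stands still between calls to the robot, and variables do not carry over. Pictures are saved under pics/ and viewed, at most 15 in all, crops included, and the job is handed in when it is done.

Besides the shell and the picture viewer there is one more tool, called after "Request:" by a JSON object that holds its "method" and its "body", one argument or row to a line. apply_moves: Moves the arm, as the interface text tells. Its arguments: {"type":"object","properties":{"targets":{"type":"array","items":{"type":"object","properties":{"travel":{"type":"array","items":{"type":"number"}},"roll":{"type":"number"},"jaw":{"type":"number"}}}}},"required":["targets"]}

```bash
mkdir -p pics; ls; cat > h.py <<'E'
import numpy as np, cv2
from plant import ctrl
def snap(n,f=None):
    im=ctrl.snapshot(n)
    if f: cv2.imwrite('pics/'+f,cv2.cvtColor(im,cv2.COLOR_RGB2BGR))
    return im
def ray(n,uv,z):
    c=ctrl.calibration(n);K=np.array(c['K']);T=np.array(c['extrinsics'])
    d=T[:3,:3]@np.linalg.solve(K,[uv[0],uv[1],1.]);o=T[:3,3]
    return (o+d*(z-o[2])/d[2])[:2]
def proj(n,p):
    c=ctrl.calibration(n);K=np.array(c['K']);T=np.linalg.inv(np.array(c['extrinsics']))
    q=K@(T[:3,:3]@np.array(p)+T[:3,3]);return q[:2]/q[2]
E
python3 - <<'E'
from h import *
np.set_printoptions(precision=4,suppress=True)
for n in('top','scene'):
    snap(n,n+'0.png');c=ctrl.calibration(n);print(n,np.array(c['K']),np.array(c['extrinsics']))
print(ctrl.get_obs())
E
```

```text
pics
top [[483.1153   0.     318.7874]
 [  0.     483.1153 199.3992]
 [  0.       0.       1.    ]] [[-0.0075 -0.9983  0.058   0.511 ]
 [-1.      0.0075  0.0002 -0.0327]
 [-0.0006 -0.058  -0.9983  1.3486]
 [ 0.      0.      0.      1.    ]]
scene [[435.3808   0.     318.0281]
 [  0.     435.3808 195.404 ]
 [  0.       0.       1.    ]] [[ 0.3335  0.8246 -0.457   1.2807]
 [ 0.9427 -0.297   0.1521 -0.2765]
 [-0.0104 -0.4815 -0.8764  1.3037]
 [ 0.      0.      0.      1.    ]]
{'clock': 0.1, 'joint_pos': array([-53.6808,  20.5897,   0.6391,  -0.0159, -70.1368, -16.5063]), 'qvel': array([-0.0289, -0.0543,  0.0472,  0.0965, -0.0275, -0.0854]), 'tau': array([ -0.0031, -58.4164,  29.3751,   7.0155,   0.0101,  -0.0001]), 'tool_pos': array([ 0.2286, -0.6347,  0.2477]), 'orientation': array([ 179.912 ,   -0.0105, -160.1925]), 'force': array([-1.1576,  0.1951, -0.6053]), 'moment': array([ 0.0405,  0.0227, -0.0183]), 'gripper_force': 0.0, 'opening': 0.08769425679880191}
```

View pics/top0.png

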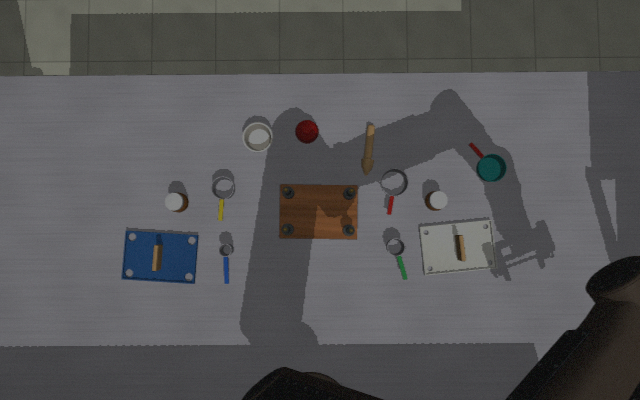

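View pics/scene0.png

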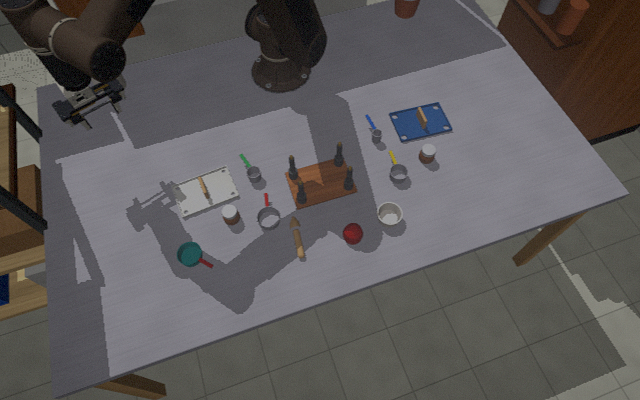

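Top view (u,v):
- Trays and stand: blue tray (160,256), white tray (457,247), stand (318,211).
- Jars: (176,202) and (436,200).
- Cups: red-handled steel cup (393,181) = cup1, yellow (223,187) = cup2, green (395,247) = cup3, blue (226,248) = cup4.
- Look-alike: the turquoise cup at (490,168), also with a red handle, could be taken for cup1. I'll leave it alone.
- Bystanders: ramekin (258,136), timer (307,131), reamer (369,148).

The first reach is the blue tray. Only one blue tray is present, since the blue at (226,270) is cup4's handle. I'll check it in a close crop.

```bash
python3 - <<'E'
from h import *
t=cv2.imread('pics/top0.png');s=cv2.imread('pics/scene0.png')
def c(im,x,y,w,h,W,H):return cv2.resize(im[y:y+h,x:x+w],(W,H),interpolation=cv2.INTER_CUBIC)
a=np.hstack([c(t,110,215,100,75,400,300),c(t,268,174,100,75,400,300)])
b=np.hstack([c(t,408,210,100,75,400,300),c(s,270,135,100,75,400,300)])
cv2.imwrite('pics/c1.png',np.vstack([a,b]))
hsv=cv2.cvtColor(t,cv2.COLOR_BGR2HSV)
for p in [(136,240),(318,225),(290,192),(430,235),(458,225),(385,290),(457,235)]: print(p,hsv[p[1],p[0]])
E
```

```text
(136, 240) [106 169  92]
(318, 225) [ 13 152 109]
(290, 192) [168  61  21]
(430, 235) [ 75   4 133]
(458, 225) [ 45   4 132]
(385, 290) [140   7 112]
(457, 235) [ 21 138  37]
```

View pics/c1.png

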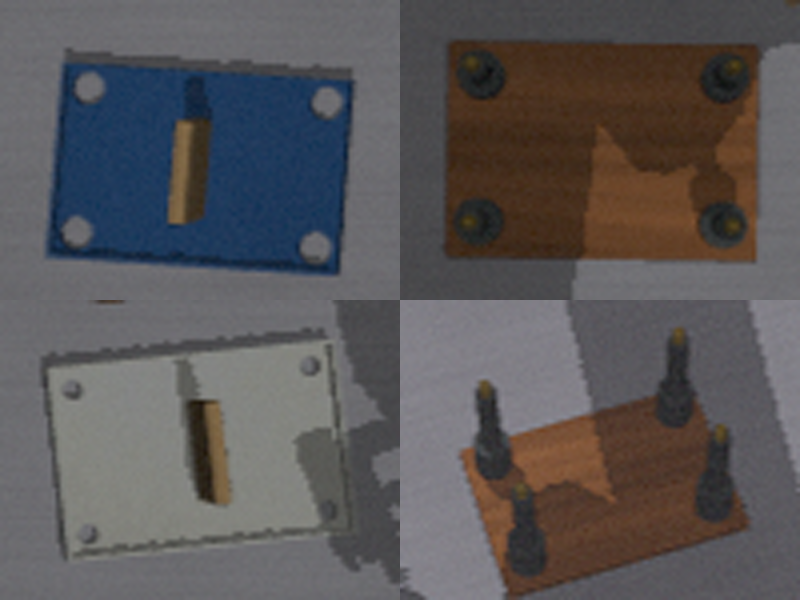

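The crop shows one blue tray with its 4 open holes at crop (90,87), (327,103), (77,231), (314,246). The stand's brass pins are visible, and the white tray has its own 4 holes, so the choice is confirmed. Next I'll measure.

```bash
cat >> h.py <<'E'
def hsv(im): return cv2.cvtColor(im,cv2.COLOR_RGB2HSV)
def blobs(m,amin,amax,box=None):
    n,l,st,c=cv2.connectedComponentsWithStats(m.astype(np.uint8))
    return [(st[i,4],c[i],l==i) for i in range(1,n) if amin<=st[i,4]<=amax]
HUE={'cup1':((0,6),(172,180)),'cup2':((22,34),),'cup3':((50,85),),'cup4':((105,125),)}
RIM={'cup1':(.039,.032),'cup2':(.032,.037),'cup3':(.025,.042),'cup4':(.0185,.047)}
def cup(name,im,cam='top',z0=0.,near=None,rad=.2):
    "axis xy and yaw of the handle direction, from its coloured handle"
    H=hsv(im);m=np.zeros(H.shape[:2],bool)
    for a,b in HUE[name]: m|=(H[...,0]>=a)&(H[...,0]<=b)
    m&=(H[...,1]>120)&(H[...,2]>45)
    R,h=RIM[name];out=[]
    for a,c,k in blobs(m,20,300):
        v,u=np.nonzero(k);P=np.array([ray(cam,(x,y),z0+h) for x,y in zip(u,v)])
        q=P.mean(0);w,V=np.linalg.eigh(np.cov((P-q).T));d=V[:,1]
        L=4*np.sqrt(w[1]*.75);W=4*np.sqrt(w[0]*.75)
        if W>.025 or L<.03 or L>.09: continue
        out.append((a,q,d,L,W))
    return out
E
python3 - <<'E'
from h import *
np.set_printoptions(precision=4,suppress=True)
top=snap('top');sc=snap('scene');H=hsv(top)
print('blue');ps=[]
for a,c,k in blobs((H[...,0]<100)|(H[...,0]>115)|(H[...,1]<100),10,90):
    if 120<c[0]<200 and 225<c[1]<285: print(a,c,ray('top',c,.003))
W=[((x+.5)/4-.5+408,(y-300+.5)/4-.5+210) for x,y in((72,390),(310,366),(88,534),(329,509))]
P=np.array([ray('top',w,.003) for w in W]);print('white',P,P.mean(0),np.degrees(np.arctan2(*(P[:2].sum(0)-P[2:].sum(0))[::-1])))
m=((H[...,0]<20)&(H[...,1]>110)); m[:170]=0;m[245:]=0;m[:,:270]=0;m[:,365:]=0
r=cv2.minAreaRect(np.argwhere(m)[:,::-1].astype(np.float32));print(r)
C=np.array([ray('top',p,.014) for p in cv2.boxPoints(r)]);print('stand',C,C.mean(0))
Pn=[((x-400+.5)/4-.5+268,(y+.5)/4-.5+174) for x,y in((474,71),(735,65),(467,222),(733,226))]
Q=np.array([ray('top',w,.138) for w in Pn]);print('pins',Q,Q.mean(0))
Pn=[((x-400+.5)/4-.5+270,(y-300+.5)/4-.5+135) for x,y in((485,386),(679,334),(520,492),(720,433))]
Q=np.array([ray('scene',w,.138) for w in Pn]);print('pins s',Q,Q.mean(0))
for n in HUE:
    for cam,im in(('top',top),('scene',sc)):
        for o in cup(n,im,cam):print(n,cam,*o)
E
```

```text
blue
50 [131.76 236.44] [0.4899 0.4879]
53 [191.4528 240.434 ] [0.4776 0.322 ]
53 [128.6792 272.5849] [0.3903 0.495 ]
52 [188.5 276.5] [0.3783 0.3294]
white [[ 0.4958 -0.3286]
 [ 0.5112 -0.4944]
 [ 0.3963 -0.3377]
 [ 0.4122 -0.5048]] [ 0.4539 -0.4164] 5.608045134134241
((318.0736083984375, 211.27569580078125), (76.59803771972656, 53.52989959716797), 0.8069294095039368)
stand [[ 0.4841  0.0768]
 [ 0.6321  0.0743]
 [ 0.6275 -0.138 ]
 [ 0.4796 -0.1341]] [ 0.5558 -0.0302]
pins [[ 0.6021  0.0494]
 [ 0.6046 -0.1146]
 [ 0.5074  0.0541]
 [ 0.5037 -0.1122]] [ 0.5544 -0.0308]
pins s [[ 0.5073 -0.1083]
 [ 0.5126  0.0565]
 [ 0.6107 -0.1129]
 [ 0.613   0.0529]] [ 0.5609 -0.028 ]
cup1 top 73 [ 0.7203 -0.465 ] [-0.7603 -0.6495] 0.05045987464092298 0.01111040639040101
cup1 top 72 [ 0.5712 -0.2266] [-0.9847  0.1743] 0.050858797622974815 0.0106147678726705
cup1 scene 39 [ 0.5736 -0.2229] [-0.9836  0.1802] 0.04810037277775791 0.010174192242767055
cup1 scene 54 [ 0.7224 -0.4613] [-0.7553 -0.6553] 0.05105316225786355 0.010908401652607569
cup2 top 86 [0.5623 0.2345] [-0.9971  0.0763] 0.05790534395924609 0.011034557153685015
cup2 scene 44 [0.5641 0.2376] [-0.9982  0.0601] 0.0562150702680355 0.011407883657045505
cup3 top 88 [ 0.4026 -0.2538] [-0.9647 -0.2635] 0.06419317864857882 0.009894918415390998
cup3 scene 32 [ 0.4041 -0.2508] [-0.9657 -0.2596] 0.060216748801511344 0.007942505784510159
cup4 top 104 [0.4    0.2181] [-0.9992 -0.0412] 0.07166312554017881 0.010370707528610294
cup4 scene 43 [0.4022 0.2218] [-0.9984 -0.0567] 0.0687569982290725 0.010550647575906425
```

```bash
cat > go.py <<'E'
import sys
from h import *
# go.py x y z yaw [x y z yaw ...] (mm, deg): roll needed, then tool-axis travel after the roll
o=ctrl.get_obs();p=np.array(o['tool_pos'])*1e3;y0=o['orientation'][2]
print('t',round(o['clock'],2),'tcp',p.round(1),o['orientation'].round(2),'F',o['force'].round(1),'open',round(o['opening']*1e3,1),'g',round(o['gripper_force'],1))
a=[float(v) for v in sys.argv[1:]]
for i in range(0,len(a),4):
    t=np.array(a[i:i+3]);yaw=a[i+3];d=t-p;r=(y0-yaw+180)%360-180;c,s=np.cos(np.radians(yaw)),np.sin(np.radians(yaw))
    print('roll %.1f travel x %.1f y %.1f z %.1f'%(r,c*d[0]+s*d[1],s*d[0]-c*d[1],-d[2]));p=t;y0=yaw
E
python3 go.py 550 -50 250 -184.2 435 410 250 -184.2 435 410 53 -184.2
```

```text
t 0.2 tcp [ 228.7 -634.8  248. ] [ 1.7994e+02 -1.0000e-02 -1.6019e+02] F [ 0.1 -0.1 -0.4] open 88.1 g 0.0
roll 24.0 travel x -277.6 y 606.8 z -2.0
roll 0.0 travel x 148.4 y 450.3 z -0.0
roll 0.0 travel x 0.0 y 0.0 z 197.0
```

Request:
{"method": "apply_moves", "body": {
  "targets": [
    {"travel": [0,0,0],"roll": 8,"jaw": 60},
    {"travel": [0,0,0],"roll": 8,"jaw": 60},
    {"travel": [0,0,0],"roll": 8,"jaw": 60},
    {"travel": [-20,40,0],"roll": 0,"jaw": 60},
    {"travel": [-20,40,0],"roll": 0,"jaw": 60},
    {"travel": [-20,40,0],"roll": 0,"jaw": 60},
    {"travel": [-20,40,0],"roll": 0,"jaw": 60},
    {"travel": [-20,40,0],"roll": 0,"jaw": 60},
    {"travel": [-20,40,0],"roll": 0,"jaw": 60},
    {"travel": [-20,40,0],"roll": 0,"jaw": 60}
  ]
}}

```text
clock: 1.2
tool_pos: [0.3894, -0.3643, 0.2486]
orientation: [-180.0, 0.0, 175.8]
force: [1.1, 0.1, 0.6]
opening: 0.06
gripper_force: 0.0
```

Request:
{"method": "apply_moves", "body": {
  "targets": [
    {"travel": [-20,40,0],"roll": 0,"jaw": 60},
    {"travel": [-20,40,0],"roll": 0,"jaw": 60},
    {"travel": [-20,40,0],"roll": 0,"jaw": 60},
    {"travel": [-20,40,0],"roll": 0,"jaw": 60},
    {"travel": [-20,40,0],"roll": 0,"jaw": 60},
    {"travel": [-20,40,0],"roll": 0,"jaw": 60},
    {"travel": [-20,40,0],"roll": 0,"jaw": 60},
    {"travel": [-20,40,0],"roll": 0,"jaw": 60},
    {"travel": [15,40,0],"roll": 0,"jaw": 60},
    {"travel": [15,40,0],"roll": 0,"jaw": 60}
  ]
}}

```text
clock: 2.2
tool_pos: [0.5476, 0.0251, 0.2477]
orientation: [-180.0, -0.1, 175.8]
force: [-0.2, -0.9, 0.1]
opening: 0.0601
gripper_force: 0.0
```

```bash
python3 go.py 435 410 250 -184.2 435 410 53 -184.2
```

```text
t 2.2 tcp [547.6  25.1 247.7] [-1.7997e+02 -7.0000e-02  1.7579e+02] F [-0.2 -0.9  0.1] open 60.1 g 0.0
roll -0.0 travel x 140.5 y 375.6 z -2.3
roll 0.0 travel x 0.0 y 0.0 z 197.0
```

Request:
{"method": "apply_moves", "body": {
  "targets": [
    {"travel": [14,37,0],"roll": 0,"jaw": 60},
    {"travel": [14,37,0],"roll": 0,"jaw": 60},
    {"travel": [14,37,0],"roll": 0,"jaw": 60},
    {"travel": [14,37,0],"roll": 0,"jaw": 60},
    {"travel": [14,37,0],"roll": 0,"jaw": 60},
    {"travel": [14,37,0],"roll": 0,"jaw": 60},
    {"travel": [14,37,0],"roll": 0,"jaw": 60},
    {"travel": [14,37,0],"roll": 0,"jaw": 60},
    {"travel": [14,37,0],"roll": 0,"jaw": 60},
    {"travel": [14,37,0],"roll": 0,"jaw": 60}
  ]
}}

```text
clock: 3.2
tool_pos: [0.4343, 0.4041, 0.2486]
orientation: [180.0, 0.0, 175.8]
force: [1.1, -0.4, -0.1]
opening: 0.0601
gripper_force: 0.0
```

Request:
{"method": "apply_moves", "body": {
  "targets": [
    {"travel": [0,0,40],"roll": 0,"jaw": 40},
    {"travel": [0,0,40],"roll": 0,"jaw": 40},
    {"travel": [0,0,0],"roll": 0,"jaw": 40}
  ]
}}

```text
clock: 3.5
tool_pos: [0.4326, 0.4002, 0.1632]
orientation: [-179.5, -0.3, 175.8]
force: [-0.1, -0.0, -0.6]
opening: 0.0428
gripper_force: 0.0
```

```bash
python3 go.py 435 410 170 -184.2 435 410 53 -184.2; python3 - <<'E'
from h import *
a=snap('top');b=snap('scene')
def c(im,x,y,w,h,W,H):return cv2.resize(im[y:y+h,x:x+w,::-1],(W,H),interpolation=cv2.INTER_CUBIC)
cv2.imwrite('pics/c2.png',np.hstack([c(a,110,215,100,75,400,300),c(b,370,85,100,75,400,300)]))
E
```

```text
t 3.5 tcp [432.6 400.2 163.2] [-179.53   -0.31  175.79] F [-0.1 -0.  -0.6] open 42.8 g 0.0
roll -0.0 travel x -1.6 y 10.0 z -6.8
roll 0.0 travel x 0.0 y 0.0 z 117.0
```

View pics/c2.png

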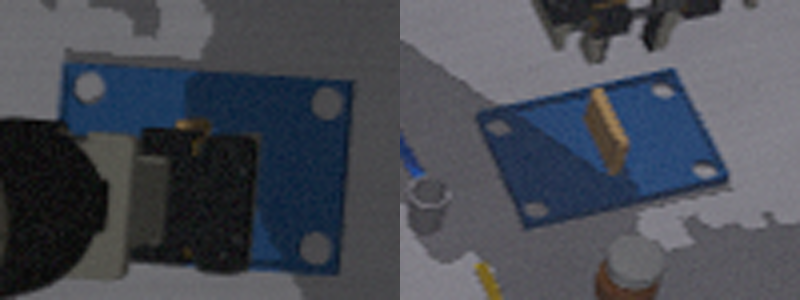

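The gripper is over the blue tray: its board is at about (207,130) in the left crop, and all 4 holes are still visible. I'll settle, then descend.

Request:
{"method": "apply_moves", "body": {
  "targets": [
    {"travel": [0,6,20],"roll": 0,"jaw": 40},
    {"travel": [0,0,0],"roll": 0,"jaw": 40},
    {"travel": [0,0,0],"roll": 0,"jaw": 40}
  ]
}}

```text
clock: 3.9
tool_pos: [0.4362, 0.409, 0.1505]
orientation: [179.9, 0.1, 175.8]
force: [-0.4, 0.9, 0.9]
opening: 0.0402
gripper_force: 0.0
```

```bash
python3 go.py 435 410 53 -184.2
```

```text
t 3.9 tcp [436.2 409.  150.5] [1.7992e+02 7.0000e-02 1.7582e+02] F [-0.4  0.9  0.9] open 40.2 g 0.0
roll 0.0 travel x 1.3 y 0.9 z 97.5
```

Request:
{"method": "apply_moves", "body": {
  "targets": [
    {"travel": [0.7,0.7,20],"roll": 0,"jaw": 40},
    {"travel": [0,0,20],"roll": 0,"jaw": 40},
    {"travel": [0,0,20],"roll": 0,"jaw": 40},
    {"travel": [0,0,20],"roll": 0,"jaw": 40},
    {"travel": [0,0,17],"roll": 0,"jaw": 40},
    {"travel": [0,0,0],"roll": 0,"jaw": 40},
    {"travel": [0,0,0],"roll": 0,"jaw": 0},
    {"travel": [0,0,0],"roll": 0,"jaw": 0},
    {"travel": [0,0,0],"roll": 0,"jaw": 0},
    {"travel": [0,0,0],"roll": 0,"jaw": 0}
  ]
}}

```text
clock: 4.9
tool_pos: [0.4353, 0.4101, 0.0527]
orientation: [179.9, 0.1, 175.8]
force: [-0.0, 2.8, 2.5]
opening: 0.0136
gripper_force: 1.4
```

```bash
python3 go.py 435 410 53 -184.2;python3 - <<'E'
from h import *
np.set_printoptions(precision=4,suppress=True)
for cam in('top','scene'):
    H=hsv(snap(cam))
    for a,c,k in blobs((H[...,0]<100)|(H[...,0]>115)|(H[...,1]<100),10,90):
        p=ray(cam,c,.003)
        if abs(p[0]-.435)<.08 and abs(p[1]-.41)<.11: print(cam,a,c,p)
E
```

```text
t 4.9 tcp [435.3 410.1  52.7] [1.7989e+02 5.0000e-02 1.7582e+02] F [-0.   2.8  2.5] open 13.6 g 1.4
roll 0.0 travel x 0.3 y -0.1 z -0.3
top 54 [132.0741 236.4444] [0.4899 0.4871]
top 52 [191.5 240.5] [0.4774 0.3218]
top 56 [188.75   276.5714] [0.3781 0.3287]
scene 24 [445.5    127.2917] [0.4907 0.4911]
```

Request:
{"method": "apply_moves", "body": {
  "targets": [
    {"travel": [0,0,0],"roll": 0,"jaw": 0},
    {"travel": [0,0,0],"roll": 0,"jaw": 0},
    {"travel": [0,0,-10],"roll": 0,"jaw": 0},
    {"travel": [0,0,-20],"roll": 0,"jaw": 0},
    {"travel": [0,0,-30],"roll": 0,"jaw": 0},
    {"travel": [0,0,-30],"roll": 0,"jaw": 0},
    {"travel": [0,0,-30],"roll": 0,"jaw": 0},
    {"travel": [0,0,-30],"roll": 0,"jaw": 0},
    {"travel": [0,0,-20],"roll": -2.7,"jaw": 0},
    {"travel": [0,0,0],"roll": 0,"jaw": 0}
  ]
}}

```text
clock: 6.0
tool_pos: [0.4355, 0.4101, 0.2249]
orientation: [179.8, 0.1, 178.6]
force: [0.3, -0.2, -3.8]
opening: 0.0116
gripper_force: 30.0
```

```bash
python3 go.py 557.5 -29 222 -181.5 557.5 -29 102 -181.5
```

```text
t 6.0 tcp [435.5 410.1 224.9] [1.7978e+02 1.4000e-01 1.7858e+02] F [ 0.3 -0.2 -3.8] open 11.6 g 30.0
roll 0.1 travel x -133.5 y -435.7 z 2.9
roll 0.0 travel x 0.0 y 0.0 z 120.0
```

Request:
{"method": "apply_moves", "body": {
  "targets": [
    {"travel": [-5,-20,0],"roll": 0,"jaw": 0},
    {"travel": [-9,-30,0],"roll": 0,"jaw": 0},
    {"travel": [-10,-32,0],"roll": 0,"jaw": 0},
    {"travel": [-10,-32,0],"roll": 0,"jaw": 0},
    {"travel": [-10,-32,0],"roll": 0,"jaw": 0},
    {"travel": [-10,-32,0],"roll": 0,"jaw": 0},
    {"travel": [-10,-32,0],"roll": 0,"jaw": 0},
    {"travel": [-10,-32,0],"roll": 0,"jaw": 0},
    {"travel": [-10,-32,0],"roll": 0,"jaw": 0},
    {"travel": [-10,-32,0],"roll": 0,"jaw": 0}
  ]
}}

```text
clock: 7.0
tool_pos: [0.5197, 0.0987, 0.2199]
orientation: [-179.9, -0.2, 178.4]
force: [0.8, 0.7, -2.5]
opening: 0.0117
gripper_force: 30.0
```

Request:
{"method": "apply_moves", "body": {
  "targets": [
    {"travel": [-10,-32,0],"roll": 0,"jaw": 0},
    {"travel": [-10,-32,0],"roll": 0,"jaw": 0},
    {"travel": [-10,-30,0],"roll": 0,"jaw": 0},
    {"travel": [-8,-22,0],"roll": 0,"jaw": 0},
    {"travel": [-1,-12,0],"roll": 0,"jaw": 0},
    {"travel": [0,0,0],"roll": 0,"jaw": 0},
    {"travel": [0,0,0],"roll": 0,"jaw": 0},
    {"travel": [0,0,0],"roll": 0,"jaw": 0}
  ]
}}

```text
clock: 7.8
tool_pos: [0.556, -0.0274, 0.2212]
orientation: [180.0, -0.0, 178.5]
force: [0.2, 0.6, -3.3]
opening: 0.0119
gripper_force: 30.0
```

```bash
python3 go.py 557.5 -29 222 -181.5 557.5 -29 102 -181.5; python3 - <<'E'
from h import *
a=snap('top');b=snap('scene')
def c(im,x,y,w,h,W,H):return cv2.resize(im[y:y+h,x:x+w,::-1],(W,H),interpolation=cv2.INTER_CUBIC)
cv2.imwrite('pics/c3.png',np.hstack([c(a,260,160,120,90,400,300),c(b,260,90,120,120,400,400)[:300]]))
E
```

```text
t 7.8 tcp [556.  -27.4 221.2] [ 1.8000e+02 -4.0000e-02  1.7853e+02] F [ 0.2  0.6 -3.3] open 11.9 g 30.0
roll 0.0 travel x -1.5 y -1.6 z -0.8
roll 0.0 travel x 0.0 y 0.0 z 120.0
```

View pics/c3.png

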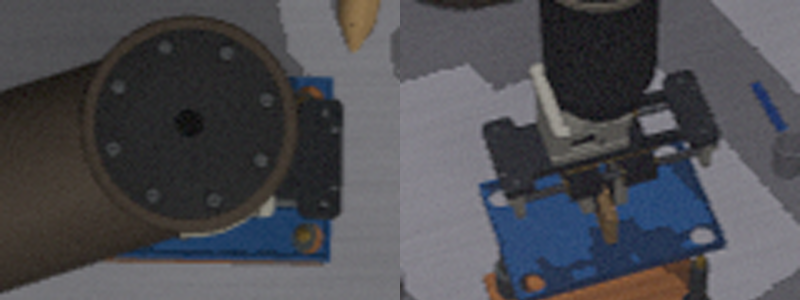

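The tray is over the stand. In the top crop a pin shows inside the corner hole at (307,237). I'll lower it in stages and watch the force.

Request:
{"method": "apply_moves", "body": {
  "targets": [
    {"travel": [-1.5,-1.6,0],"roll": 0,"jaw": 0},
    {"travel": [0,0,10],"roll": 0,"jaw": 0},
    {"travel": [0,0,10],"roll": 0,"jaw": 0},
    {"travel": [0,0,10],"roll": 0,"jaw": 0},
    {"travel": [0,0,10],"roll": 0,"jaw": 0},
    {"travel": [0,0,5],"roll": 0,"jaw": 0},
    {"travel": [0,0,0],"roll": 0,"jaw": 0}
  ]
}}

```text
clock: 8.6
tool_pos: [0.5575, -0.0296, 0.1754]
orientation: [-180.0, -0.1, 178.5]
force: [-0.8, 0.6, -3.0]
opening: 0.0119
gripper_force: 30.0
```

Request:
{"method": "apply_moves", "body": {
  "targets": [
    {"travel": [0,0,5],"roll": 0,"jaw": 0},
    {"travel": [0,0,5],"roll": 0,"jaw": 0},
    {"travel": [0,0,0],"roll": 0,"jaw": 0}
  ]
}}

```text
clock: 8.9
tool_pos: [0.5577, -0.0296, 0.1659]
orientation: [-180.0, -0.1, 178.5]
force: [-0.1, 0.4, -4.4]
opening: 0.0117
gripper_force: 30.0
```

Request:
{"method": "apply_moves", "body": {
  "targets": [
    {"travel": [0,0,10],"roll": 0,"jaw": 0},
    {"travel": [0,0,10],"roll": 0,"jaw": 0},
    {"travel": [0,0,10],"roll": 0,"jaw": 0},
    {"travel": [0,0,10],"roll": 0,"jaw": 0},
    {"travel": [0,0,10],"roll": 0,"jaw": 0},
    {"travel": [0,0,5],"roll": 0,"jaw": 0},
    {"travel": [0,0,4],"roll": 0,"jaw": 0},
    {"travel": [0,0,3],"roll": 0,"jaw": 0},
    {"travel": [0,0,0],"roll": 0,"jaw": 0}
  ]
}}

```text
clock: 9.8
tool_pos: [0.5579, -0.0296, 0.1043]
orientation: [-180.0, -0.0, 178.5]
force: [-1.0, -0.3, -3.6]
opening: 0.012
gripper_force: 30.0
```

Request:
{"method": "apply_moves", "body": {
  "targets": [
    {"travel": [0,0,1.5],"roll": 0,"jaw": 0},
    {"travel": [0,0,1],"roll": 0,"jaw": 0},
    {"travel": [0,0,0],"roll": 0,"jaw": 0}
  ]
}}

```text
clock: 10.1
tool_pos: [0.5582, -0.0295, 0.1026]
orientation: [180.0, 0.0, 178.5]
force: [-1.3, 0.5, 0.5]
opening: 0.0118
gripper_force: 30.0
```

Request:
{"method": "apply_moves", "body": {
  "targets": [
    {"travel": [0,0,0],"roll": 0,"jaw": 30},
    {"travel": [0,0,0],"roll": 0,"jaw": 30},
    {"travel": [0,0,-5],"roll": 0,"jaw": 30},
    {"travel": [0,0,-20],"roll": 0,"jaw": 40},
    {"travel": [0,0,-30],"roll": 0,"jaw": 60},
    {"travel": [0,0,-40],"roll": 0,"jaw": 80},
    {"travel": [0,0,-30],"roll": 0,"jaw": 80},
    {"travel": [0,0,0],"roll": 0,"jaw": 80}
  ]
}}

```text
clock: 10.9
tool_pos: [0.5605, -0.0294, 0.2325]
orientation: [179.9, 0.5, 178.5]
force: [-0.5, -0.6, -0.5]
opening: 0.0642
gripper_force: 0.0
```

```bash
python3 - <<'E'
from h import *
np.set_printoptions(precision=4,suppress=True)
a=snap('top');b=snap('scene')
def c(im,x,y,w,h,W,H):return cv2.resize(im[y:y+h,x:x+w,::-1],(W,H),interpolation=cv2.INTER_CUBIC)
cv2.imwrite('pics/c4.png',np.vstack([np.hstack([c(a,155,182,40,40,320,320),c(a,415,180,40,40,320,320)]),np.hstack([c(b,410,135,40,40,320,320)[:280],c(b,270,120,110,96,320,280)])]))
E
```

```text
(no output)
```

View pics/c4.png

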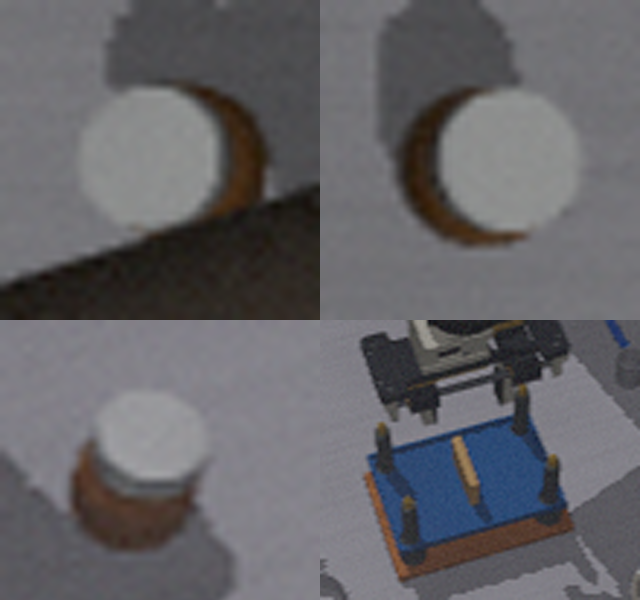

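The crop confirms the blue tray is seated on all four posts. The jar lid centres are at top pixels (173.2,201.2) and (438.3,199.6).

```bash
python3 - <<'E'
from h import *
for p in((173.2,201.2),(438.3,199.6)): print(ray('top',p,.055)+[.0012,.0018])
E
python3 go.py 560 -29 235 -181.5
```

```text
[0.58537736 0.35983828]
[ 0.58430323 -0.35115528]
t 11.0 tcp [558.3 -29.4 228.1] [1.7995e+02 1.2000e-01 1.7851e+02] F [-1.   0.7  0.1] open 72.3 g 0.0
roll 0.0 travel x -1.7 y 0.5 z -6.9
```

Request:
{"method": "apply_moves", "body": {
  "targets": [
    {"travel": [0,0,0],"roll": -8,"jaw": 87},
    {"travel": [0,0,0],"roll": -8,"jaw": 87},
    {"travel": [0,0,0],"roll": -8,"jaw": 87},
    {"travel": [0,0,0],"roll": -8,"jaw": 87},
    {"travel": [0,0,0],"roll": -8,"jaw": 87},
    {"travel": [0,0,0],"roll": -8,"jaw": 87},
    {"travel": [0,0,0],"roll": -8,"jaw": 87},
    {"travel": [0,0,0],"roll": -8,"jaw": 87},
    {"travel": [0,0,0],"roll": -8,"jaw": 87},
    {"travel": [0,0,0],"roll": -8,"jaw": 87}
  ]
}}

```text
clock: 12.0
tool_pos: [0.5573, -0.0296, 0.2256]
orientation: [179.9, -0.1, -101.2]
force: [0.2, 0.8, -0.8]
opening: 0.0869
gripper_force: 0.0
```

Request:
{"method": "apply_moves", "body": {
  "targets": [
    {"travel": [0,0,0],"roll": -8,"jaw": 87},
    {"travel": [0,0,0],"roll": -2,"jaw": 87},
    {"travel": [-45,-2,0],"roll": 0,"jaw": 87},
    {"travel": [-45,-2,0],"roll": 0,"jaw": 87},
    {"travel": [-45,-2,0],"roll": 0,"jaw": 87},
    {"travel": [-45,-2,0],"roll": 0,"jaw": 87},
    {"travel": [-45,-2,0],"roll": 0,"jaw": 87},
    {"travel": [-45,-2,0],"roll": 0,"jaw": 87},
    {"travel": [-45,-2,0],"roll": 0,"jaw": 87},
    {"travel": [-45,-2,0],"roll": 0,"jaw": 87}
  ]
}}

```text
clock: 13.0
tool_pos: [0.5827, 0.3314, 0.2255]
orientation: [179.9, -0.1, -91.5]
force: [0.9, -0.1, -0.1]
opening: 0.0869
gripper_force: 0.0
```

Request:
{"method": "apply_moves", "body": {
  "targets": [
    {"travel": [-30,-1,0],"roll": 0,"jaw": 87},
    {"travel": [0,0,0],"roll": 0,"jaw": 87},
    {"travel": [0,0,40],"roll": 0,"jaw": 87},
    {"travel": [0,0,20],"roll": 0,"jaw": 87},
    {"travel": [0,0,0],"roll": 0,"jaw": 87},
    {"travel": [0,0,0],"roll": 0,"jaw": 87}
  ]
}}

```text
clock: 13.6
tool_pos: [0.5852, 0.3593, 0.1667]
orientation: [180.0, -0.1, -91.5]
force: [0.5, -0.2, 0.5]
opening: 0.0869
gripper_force: 0.0
```

```bash
python3 go.py 585.5 360 57 -91.5
```

```text
t 13.6 tcp [585.2 359.3 166.7] [ 1.7996e+02 -9.0000e-02 -9.1490e+01] F [ 0.5 -0.2  0.5] open 86.9 g 0.0
roll 0.0 travel x -0.7 y -0.3 z 109.7
```

Request:
{"method": "apply_moves", "body": {
  "targets": [
    {"travel": [-0.7,0,30],"roll": 0,"jaw": 87},
    {"travel": [0,0,30],"roll": 0,"jaw": 87},
    {"travel": [0,0,30],"roll": 0,"jaw": 87},
    {"travel": [0,0,20],"roll": 0,"jaw": 87},
    {"travel": [0,0,0],"roll": 0,"jaw": 40},
    {"travel": [0,0,0],"roll": 0,"jaw": 40},
    {"travel": [0,0,0],"roll": 0,"jaw": 40},
    {"travel": [0,0,0],"roll": 0,"jaw": 40},
    {"travel": [0,0,0],"roll": 0,"jaw": 40},
    {"travel": [0,0,0],"roll": 0,"jaw": 40}
  ]
}}

```text
clock: 14.6
tool_pos: [0.5853, 0.3609, 0.0581]
orientation: [-180.0, 0.0, -91.5]
force: [-2.0, 0.7, 3.3]
opening: 0.0482
gripper_force: 30.0
```

Request:
{"method": "apply_moves", "body": {
  "targets": [
    {"travel": [0,0,0],"roll": 0,"jaw": 40},
    {"travel": [0,0,0],"roll": 0,"jaw": 40},
    {"travel": [0,0,-10],"roll": 0,"jaw": 40},
    {"travel": [0,0,-20],"roll": 0,"jaw": 40},
    {"travel": [0,0,-40],"roll": 0,"jaw": 40},
    {"travel": [0,0,-40],"roll": 0,"jaw": 40},
    {"travel": [0,0,-40],"roll": 0,"jaw": 40},
    {"travel": [0,0,-10],"roll": 0,"jaw": 40},
    {"travel": [0,0,0],"roll": 0,"jaw": 40}
  ]
}}

```text
clock: 15.5
tool_pos: [0.5858, 0.3611, 0.2197]
orientation: [-179.8, 0.2, -91.5]
force: [0.3, 0.1, -2.7]
opening: 0.0483
gripper_force: 30.0
```

```bash
python3 go.py 559 19 215 -91.5
```

```text
t 15.5 tcp [585.8 361.1 219.7] [-179.84    0.18  -91.49] F [ 0.3  0.1 -2.7] open 48.3 g 30.0
roll 0.0 travel x 342.7 y 17.8 z 4.7
```

Request:
{"method": "apply_moves", "body": {
  "targets": [
    {"travel": [20,1,0],"roll": 0,"jaw": 40},
    {"travel": [35,2,0],"roll": 0,"jaw": 40},
    {"travel": [40,2,0],"roll": 0,"jaw": 40},
    {"travel": [40,2,0],"roll": 0,"jaw": 40},
    {"travel": [40,2,0],"roll": 0,"jaw": 40},
    {"travel": [40,2,0],"roll": 0,"jaw": 40},
    {"travel": [40,2,0],"roll": 0,"jaw": 40},
    {"travel": [40,2,0],"roll": 0,"jaw": 40},
    {"travel": [28,2,0],"roll": 0,"jaw": 40},
    {"travel": [20,1,0],"roll": 0,"jaw": 40}
  ]
}}

```text
clock: 16.5
tool_pos: [0.5561, 0.0153, 0.2149]
orientation: [179.8, -0.1, -91.6]
force: [-0.2, 0.8, -1.5]
opening: 0.0486
gripper_force: 30.0
```

Request:
{"method": "apply_moves", "body": {
  "targets": [
    {"travel": [0,0,0],"roll": 0,"jaw": 40},
    {"travel": [0,0,0],"roll": 0,"jaw": 40},
    {"travel": [0,0,20],"roll": 0,"jaw": 40},
    {"travel": [0,0,20],"roll": 0,"jaw": 40},
    {"travel": [0,0,0],"roll": 0,"jaw": 40}
  ]
}}

```text
clock: 17.0
tool_pos: [0.556, 0.0184, 0.1737]
orientation: [179.7, -0.1, -91.5]
force: [0.4, 0.8, -3.0]
opening: 0.0486
gripper_force: 30.0
```

```bash
python3 go.py 559 18.5 115 -91.5
```

```text
t 17.0 tcp [556.   18.4 173.7] [ 1.7965e+02 -8.0000e-02 -9.1470e+01] F [ 0.4  0.8 -3. ] open 48.6 g 30.0
roll 0.0 travel x -0.2 y -3.0 z 58.7
```

Request:
{"method": "apply_moves", "body": {
  "targets": [
    {"travel": [0,-3,15],"roll": 0,"jaw": 40},
    {"travel": [0,0,15],"roll": 0,"jaw": 40},
    {"travel": [0,0,15],"roll": 0,"jaw": 40},
    {"travel": [0,0,8],"roll": 0,"jaw": 40},
    {"travel": [0,0,4],"roll": 0,"jaw": 40},
    {"travel": [0,0,2],"roll": 0,"jaw": 40},
    {"travel": [0,0,0],"roll": 0,"jaw": 40}
  ]
}}

```text
clock: 17.7
tool_pos: [0.5615, 0.0183, 0.1185]
orientation: [-180.0, 0.0, -91.5]
force: [0.7, 0.2, -2.5]
opening: 0.0486
gripper_force: 30.0
```

Request:
{"method": "apply_moves", "body": {
  "targets": [
    {"travel": [0,0,2],"roll": 0,"jaw": 40},
    {"travel": [0,0,2],"roll": 0,"jaw": 40},
    {"travel": [0,0,1],"roll": 0,"jaw": 40},
    {"travel": [0,0,0],"roll": 0,"jaw": 40}
  ]
}}

```text
clock: 18.1
tool_pos: [0.5615, 0.0181, 0.1141]
orientation: [-179.9, 0.0, -91.5]
force: [-2.7, 0.6, 6.0]
opening: 0.0484
gripper_force: 30.0
```

Request:
{"method": "apply_moves", "body": {
  "targets": [
    {"travel": [0,0,0],"roll": 0,"jaw": 70},
    {"travel": [0,0,0],"roll": 0,"jaw": 70},
    {"travel": [0,0,-5],"roll": 0,"jaw": 70},
    {"travel": [0,0,-30],"roll": 0,"jaw": 70},
    {"travel": [0,0,-40],"roll": 0,"jaw": 70},
    {"travel": [0,0,-40],"roll": 0,"jaw": 70},
    {"travel": [0,0,0],"roll": 0,"jaw": 70}
  ]
}}

```text
clock: 18.8
tool_pos: [0.5643, 0.0185, 0.2346]
orientation: [-179.4, 0.1, -91.4]
force: [0.4, 0.1, -0.6]
opening: 0.07
gripper_force: 0.0
```

```bash
python3 go.py 584.5 -351 228 -91.5 584.5 -351 58 -91.5; python3 - <<'E'
from h import *
snap('top','t5.png')
E
```

```text
t 18.8 tcp [564.3  18.5 234.6] [-1.7943e+02  1.2000e-01 -9.1430e+01] F [ 0.4  0.1 -0.6] open 70.0 g 0.0
roll 0.1 travel x 368.9 y -29.8 z 6.6
roll 0.0 travel x -0.0 y 0.0 z 170.0
```

Request:
{"method": "apply_moves", "body": {
  "targets": [
    {"travel": [20,-2,0],"roll": 0,"jaw": 70},
    {"travel": [40,-3,0],"roll": 0,"jaw": 70},
    {"travel": [40,-3,0],"roll": 0,"jaw": 70},
    {"travel": [40,-3,0],"roll": 0,"jaw": 70},
    {"travel": [40,-3,0],"roll": 0,"jaw": 70},
    {"travel": [40,-3,0],"roll": 0,"jaw": 70},
    {"travel": [40,-3,0],"roll": 0,"jaw": 70},
    {"travel": [40,-3,0],"roll": 0,"jaw": 70},
    {"travel": [40,-3,0],"roll": 0,"jaw": 70},
    {"travel": [25,-3,0],"roll": 0,"jaw": 70}
  ]
}}

```text
clock: 19.85
tool_pos: [0.58, -0.3501, 0.2267]
orientation: [179.9, 0.0, -91.6]
force: [0.0, 0.3, 0.1]
opening: 0.0698
gripper_force: 0.0
```

Request:
{"method": "apply_moves", "body": {
  "targets": [
    {"travel": [0,0,0],"roll": 0,"jaw": 70},
    {"travel": [0,0,40],"roll": 0,"jaw": 70},
    {"travel": [0,0,30],"roll": 0,"jaw": 70},
    {"travel": [0,0,0],"roll": 0,"jaw": 70},
    {"travel": [0,0,0],"roll": 0,"jaw": 70}
  ]
}}

```text
clock: 20.35
tool_pos: [0.5807, -0.3472, 0.1581]
orientation: [179.9, -0.0, -91.4]
force: [0.2, -0.1, 0.6]
opening: 0.07
gripper_force: 0.0
```

```bash
python3 go.py 584.5 -351 58 -91.5; python3 - <<'E'
from h import *
H=hsv(snap('top'));
m=(H[...,1]<25)&(H[...,2]>130)
for a,c,k in blobs(m,100,400): print(a,c,ray('top',c,.055)+[.0012,.0018])
E
```

```text
t 20.35 tcp [ 580.7 -347.2  158.1] [ 1.7991e+02 -1.0000e-02 -9.1440e+01] F [ 0.2 -0.1  0.6] open 70.0 g 0.0
roll 0.1 travel x 3.7 y -3.9 z 100.1
158 [262.86075949  83.30379747] [0.90475624 0.11908523]
265 [267.56603774  99.51320755] [0.85995097 0.10634622]
389 [544.4781491  131.77120823] [ 0.76577879 -0.64215231]
264 [207.33333333 134.32575758] [0.76577411 0.26933696]
155 [152.58709677 196.15483871] [0.59935699 0.4153038 ]
148 [274.14189189 202.99324324] [0.57851683 0.08910117]
260 [299.70384615 207.78461538] [0.56514454 0.02063209]
155 [155.10967742 210.34193548] [0.56121158 0.40807075]
159 [157.00628931 221.82389937] [0.53043767 0.40262287]
287 [553.05574913 240.06271777] [ 0.47385767 -0.65494036]
352 [206.18181818 245.8125    ] [0.46551232 0.27065216]
130 [109.26153846 241.7       ] [0.47838787 0.52946447]
101 [483.69306931 289.18811881] [ 0.34535524 -0.46635738]
```

Request:
{"method": "apply_moves", "body": {
  "targets": [
    {"travel": [3.7,-3.5,0],"roll": 0,"jaw": 70},
    {"travel": [0,0,30],"roll": 0,"jaw": 70},
    {"travel": [0,0,30],"roll": 0,"jaw": 70},
    {"travel": [0,0,30],"roll": 0,"jaw": 70},
    {"travel": [0,0,10],"roll": 0,"jaw": 70},
    {"travel": [0,0,0],"roll": 0,"jaw": 40},
    {"travel": [0,0,0],"roll": 0,"jaw": 40},
    {"travel": [0,0,0],"roll": 0,"jaw": 40},
    {"travel": [0,0,0],"roll": 0,"jaw": 40},
    {"travel": [0,0,0],"roll": 0,"jaw": 40}
  ]
}}

```text
clock: 21.4
tool_pos: [0.585, -0.3517, 0.0601]
orientation: [-179.9, -0.1, -91.5]
force: [-1.1, 0.8, 6.6]
opening: 0.0486
gripper_force: 30.0
```

Request:
{"method": "apply_moves", "body": {
  "targets": [
    {"travel": [0,0,0],"roll": 0,"jaw": 40},
    {"travel": [0,0,0],"roll": 0,"jaw": 40},
    {"travel": [0,0,-10],"roll": 0,"jaw": 40},
    {"travel": [0,0,-20],"roll": 0,"jaw": 40},
    {"travel": [0,0,-40],"roll": 0,"jaw": 40},
    {"travel": [0,0,-40],"roll": 0,"jaw": 40},
    {"travel": [0,0,-40],"roll": 0,"jaw": 40},
    {"travel": [0,0,-10],"roll": 0,"jaw": 40},
    {"travel": [0,0,0],"roll": 0,"jaw": 40}
  ]
}}

```text
clock: 22.3
tool_pos: [0.5851, -0.3515, 0.2211]
orientation: [-179.7, -0.1, -91.5]
force: [0.1, 0.6, -1.7]
opening: 0.0488
gripper_force: 30.0
```

```bash
python3 go.py 557 -77.5 215 -91.5
```

```text
t 22.3 tcp [ 585.1 -351.5  221.1] [-1.7973e+02 -6.0000e-02 -9.1490e+01] F [ 0.1  0.6 -1.7] open 48.8 g 30.0
roll 0.0 travel x -273.2 y 35.2 z 6.1
```

Request:
{"method": "apply_moves", "body": {
  "targets": [
    {"travel": [-20,2,0],"roll": 0,"jaw": 40},
    {"travel": [-36,5,0],"roll": 0,"jaw": 40},
    {"travel": [-36,5,0],"roll": 0,"jaw": 40},
    {"travel": [-36,5,0],"roll": 0,"jaw": 40},
    {"travel": [-36,5,0],"roll": 0,"jaw": 40},
    {"travel": [-36,5,0],"roll": 0,"jaw": 40},
    {"travel": [-36,5,0],"roll": 0,"jaw": 40},
    {"travel": [-27,3,0],"roll": 0,"jaw": 40},
    {"travel": [-10,0,0],"roll": 0,"jaw": 40},
    {"travel": [0,0,0],"roll": 0,"jaw": 40}
  ]
}}

```text
clock: 23.3
tool_pos: [0.5554, -0.076, 0.2167]
orientation: [179.9, -0.0, -91.4]
force: [0.3, -1.3, -1.6]
opening: 0.0485
gripper_force: 30.0
```

Request:
{"method": "apply_moves", "body": {
  "targets": [
    {"travel": [0,0,20],"roll": 0,"jaw": 40},
    {"travel": [0,0,20],"roll": 0,"jaw": 40},
    {"travel": [0,0,0],"roll": 0,"jaw": 40},
    {"travel": [0,0,0],"roll": 0,"jaw": 40}
  ]
}}

```text
clock: 23.7
tool_pos: [0.556, -0.0783, 0.1776]
orientation: [179.9, -0.0, -91.5]
force: [0.2, -0.5, -2.0]
opening: 0.0485
gripper_force: 30.0
```

```bash
python3 go.py 557 -77.5 117 -91.5
```

```text
t 23.7 tcp [556.  -78.3 177.6] [ 1.799e+02 -4.000e-02 -9.152e+01] F [ 0.2 -0.5 -2. ] open 48.5 g 30.0
roll -0.0 travel x -0.8 y -1.0 z 60.6
```

Request:
{"method": "apply_moves", "body": {
  "targets": [
    {"travel": [0,0,15],"roll": 0,"jaw": 40},
    {"travel": [0,0,15],"roll": 0,"jaw": 40},
    {"travel": [0,0,15],"roll": 0,"jaw": 40},
    {"travel": [0,0,8],"roll": 0,"jaw": 40},
    {"travel": [0,0,3],"roll": 0,"jaw": 40},
    {"travel": [0,0,2],"roll": 0,"jaw": 40},
    {"travel": [0,0,2],"roll": 0,"jaw": 40},
    {"travel": [0,0,1],"roll": 0,"jaw": 40},
    {"travel": [0,0,0],"roll": 0,"jaw": 40}
  ]
}}

```text
clock: 24.6
tool_pos: [0.5564, -0.0775, 0.1173]
orientation: [-180.0, 0.0, -91.5]
force: [-0.3, -0.1, -2.4]
opening: 0.0485
gripper_force: 30.0
```

Request:
{"method": "apply_moves", "body": {
  "targets": [
    {"travel": [0,0,1.5],"roll": 0,"jaw": 40},
    {"travel": [0,0,0.5],"roll": 0,"jaw": 40},
    {"travel": [0,0,0],"roll": 0,"jaw": 70},
    {"travel": [0,0,0],"roll": 0,"jaw": 70},
    {"travel": [0,0,-5],"roll": 0,"jaw": 70},
    {"travel": [0,0,-30],"roll": 0,"jaw": 70},
    {"travel": [0,0,-40],"roll": 0,"jaw": 70},
    {"travel": [0,0,-40],"roll": 0,"jaw": 60},
    {"travel": [0,0,0],"roll": 8,"jaw": 60},
    {"travel": [0,0,0],"roll": 8,"jaw": 40}
  ]
}}

```text
clock: 25.6
tool_pos: [0.557, -0.0774, 0.2322]
orientation: [-179.8, 0.1, -107.8]
force: [0.3, 0.1, -0.9]
opening: 0.0562
gripper_force: 0.0
```

Request:
{"method": "apply_moves", "body": {
  "targets": [
    {"travel": [0,0,0],"roll": 8,"jaw": 40},
    {"travel": [0,0,0],"roll": 8,"jaw": 40},
    {"travel": [0,0,0],"roll": 8,"jaw": 40},
    {"travel": [0,0,0],"roll": 8,"jaw": 40},
    {"travel": [0,0,0],"roll": 8,"jaw": 40},
    {"travel": [0,0,0],"roll": 8,"jaw": 40},
    {"travel": [0,0,0],"roll": 8,"jaw": 40},
    {"travel": [0,0,0],"roll": 8,"jaw": 40},
    {"travel": [0,0,0],"roll": 3,"jaw": 40},
    {"travel": [0,0,0],"roll": 0,"jaw": 40}
  ]
}}

```text
clock: 26.6
tool_pos: [0.5563, -0.0775, 0.2304]
orientation: [-180.0, 0.0, -174.5]
force: [0.1, 0.4, -0.3]
opening: 0.04
gripper_force: 0.0
```

```bash
python3 go.py 455 -414.5 215 -174.6 455 -414.5 50 -174.6; python3 - <<'E'
from h import *
b=snap('scene')
cv2.imwrite('pics/c6.png',cv2.resize(b[100:220,140:400,::-1],(780,360),interpolation=cv2.INTER_CUBIC))
E
```

```text
t 26.6 tcp [556.3 -77.5 230.4] [-1.8000e+02  2.0000e-02 -1.7452e+02] F [ 0.1  0.4 -0.3] open 40.0 g 0.0
roll 0.1 travel x 132.6 y -325.9 z 15.4
roll 0.0 travel x -0.0 y 0.0 z 165.0
```

View pics/c6.png

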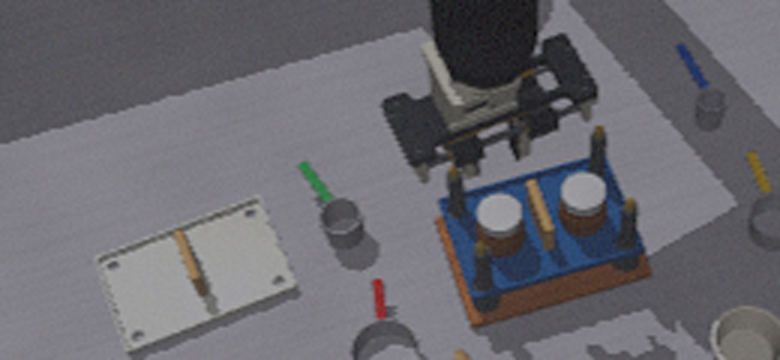

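Both jars stand upright on the seated blue tray, at (500,225) and (583,200) in the crop. Next is the white tray.

Request:
{"method": "apply_moves", "body": {
  "targets": [
    {"travel": [15,-37,0],"roll": 0,"jaw": 40},
    {"travel": [15,-37,0],"roll": 0,"jaw": 40},
    {"travel": [15,-37,0],"roll": 0,"jaw": 40},
    {"travel": [15,-37,0],"roll": 0,"jaw": 40},
    {"travel": [15,-37,0],"roll": 0,"jaw": 40},
    {"travel": [15,-37,0],"roll": 0,"jaw": 40},
    {"travel": [15,-37,0],"roll": 0,"jaw": 40},
    {"travel": [15,-37,0],"roll": 0,"jaw": 40},
    {"travel": [13,-30,0],"roll": 0,"jaw": 40},
    {"travel": [0,0,0],"roll": 0,"jaw": 40}
  ]
}}

```text
clock: 27.65
tool_pos: [0.4537, -0.4179, 0.2297]
orientation: [-180.0, -0.1, -174.6]
force: [-0.6, -0.1, 0.5]
opening: 0.0399
gripper_force: 0.0
```

Request:
{"method": "apply_moves", "body": {
  "targets": [
    {"travel": [0,0,40],"roll": 0,"jaw": 40},
    {"travel": [0,0,40],"roll": 0,"jaw": 40},
    {"travel": [0,0,0],"roll": 0,"jaw": 40},
    {"travel": [0,0,0],"roll": 0,"jaw": 40}
  ]
}}

```text
clock: 28.05
tool_pos: [0.4553, -0.4148, 0.1506]
orientation: [180.0, -0.1, -174.4]
force: [0.9, -0.1, -0.1]
opening: 0.0399
gripper_force: 0.0
```

```bash
python3 go.py 455 -414.5 50 -174.6
```

```text
t 28.05 tcp [ 455.3 -414.8  150.6] [ 1.8000e+02 -8.0000e-02 -1.7439e+02] F [ 0.9 -0.1 -0.1] open 39.9 g 0.0
roll 0.2 travel x 0.3 y 0.3 z 100.6
```

Request:
{"method": "apply_moves", "body": {
  "targets": [
    {"travel": [0,0,30],"roll": 0,"jaw": 40},
    {"travel": [0,0,30],"roll": 0,"jaw": 40},
    {"travel": [0,0,25],"roll": 0,"jaw": 40},
    {"travel": [0,0,15],"roll": 0,"jaw": 40},
    {"travel": [0,0,0],"roll": 0,"jaw": 40},
    {"travel": [0,0,0],"roll": 0,"jaw": 0},
    {"travel": [0,0,0],"roll": 0,"jaw": 0},
    {"travel": [0,0,0],"roll": 0,"jaw": 0},
    {"travel": [0,0,0],"roll": 0,"jaw": 0},
    {"travel": [0,0,0],"roll": 0,"jaw": 0}
  ]
}}

```text
clock: 29.05
tool_pos: [0.4556, -0.4147, 0.051]
orientation: [-180.0, 0.1, -174.5]
force: [-0.3, 3.7, 5.4]
opening: 0.0119
gripper_force: 30.0
```

Request:
{"method": "apply_moves", "body": {
  "targets": [
    {"travel": [0,0,0],"roll": 0,"jaw": 0},
    {"travel": [0,0,0],"roll": 0,"jaw": 0},
    {"travel": [0,0,0],"roll": 0,"jaw": 0}
  ]
}}

```text
clock: 29.35
tool_pos: [0.4556, -0.4147, 0.0511]
orientation: [-180.0, 0.0, -174.5]
force: [-0.2, 3.8, 7.0]
opening: 0.0121
gripper_force: 30.0
```

```bash
python3 go.py 455 -414.5 50 -174.6; python3 - <<'E'
from h import *
a=snap('top');b=snap('scene')
def c(im,x,y,w,h,W,H):return cv2.resize(im[y:y+h,x:x+w,::-1],(W,H),interpolation=cv2.INTER_CUBIC)
cv2.imwrite('pics/c7.png',np.hstack([c(a,408,210,100,75,400,300),c(b,160,155,100,75,400,300)]))
E
```

```text
t 29.35 tcp [ 455.6 -414.7   51.1] [-1.7998e+02  5.0000e-02 -1.7447e+02] F [-0.2  3.8  7. ] open 12.1 g 30.0
roll 0.1 travel x 0.5 y 0.2 z 1.1
```

View pics/c7.png

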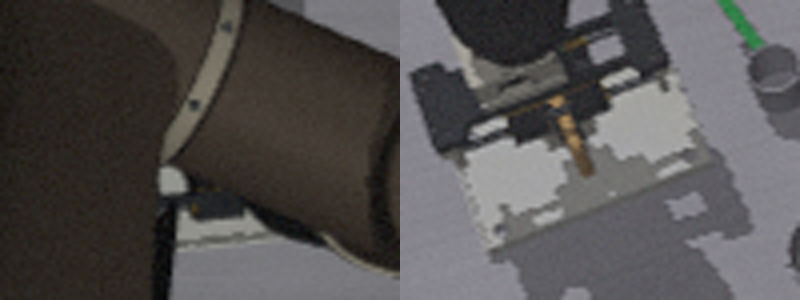

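The white tray is gripped across its board (opening 12 mm, board at (573,140)). I'll lift it.

Request:
{"method": "apply_moves", "body": {
  "targets": [
    {"travel": [0,0,-10],"roll": 0,"jaw": 0},
    {"travel": [0,0,-20],"roll": 0,"jaw": 0},
    {"travel": [0,0,-30],"roll": 0,"jaw": 0},
    {"travel": [0,0,-30],"roll": 0,"jaw": 0},
    {"travel": [0,0,-30],"roll": 0,"jaw": 0},
    {"travel": [0,0,-30],"roll": 0,"jaw": 0},
    {"travel": [0,0,-20],"roll": 7,"jaw": 0},
    {"travel": [0,0,0],"roll": 0,"jaw": 0},
    {"travel": [0,0,0],"roll": 0,"jaw": 0}
  ]
}}

```text
clock: 30.35
tool_pos: [0.4548, -0.4145, 0.2198]
orientation: [180.0, 0.0, 178.6]
force: [-0.5, 0.4, -4.0]
opening: 0.0119
gripper_force: 30.0
```

```bash
python3 go.py 557.7 -29.3 218 -181.5
```

```text
t 30.35 tcp [ 454.8 -414.5  219.8] [1.7997e+02 1.0000e-02 1.7862e+02] F [-0.5  0.4 -4. ] open 11.9 g 30.0
roll 0.1 travel x -92.8 y 387.7 z 1.8
```

Request:
{"method": "apply_moves", "body": {
  "targets": [
    {"travel": [-4,18,0],"roll": 0.1,"jaw": 0},
    {"travel": [-8,32,0],"roll": 0,"jaw": 0},
    {"travel": [-8,35,0],"roll": 0,"jaw": 0},
    {"travel": [-8,35,0],"roll": 0,"jaw": 0},
    {"travel": [-8,35,0],"roll": 0,"jaw": 0},
    {"travel": [-8,35,0],"roll": 0,"jaw": 0},
    {"travel": [-8,35,0],"roll": 0,"jaw": 0},
    {"travel": [-8,35,0],"roll": 0,"jaw": 0},
    {"travel": [-8,35,0],"roll": 0,"jaw": 0},
    {"travel": [-8,35,0],"roll": 0,"jaw": 0}
  ]
}}

```text
clock: 31.35
tool_pos: [0.5394, -0.0856, 0.2183]
orientation: [-180.0, -0.2, 178.5]
force: [1.1, -0.3, -2.9]
opening: 0.0115
gripper_force: 30.0
```

Request:
{"method": "apply_moves", "body": {
  "targets": [
    {"travel": [-8,30,0],"roll": 0,"jaw": 0},
    {"travel": [-8,20,0],"roll": 0,"jaw": 0},
    {"travel": [-1,8,0],"roll": 0,"jaw": 0},
    {"travel": [0,0,10],"roll": 0,"jaw": 0},
    {"travel": [0,0,5],"roll": 0,"jaw": 0},
    {"travel": [0,0,0],"roll": 0,"jaw": 0},
    {"travel": [0,0,0],"roll": 0,"jaw": 0}
  ]
}}

```text
clock: 32.05
tool_pos: [0.5584, -0.0304, 0.2047]
orientation: [-180.0, -0.1, 178.4]
force: [0.3, 0.6, -2.5]
opening: 0.0114
gripper_force: 30.0
```

```bash
python3 go.py 557.7 -29.3 175 -181.5;  python3 - <<'E'
from h import *
a=snap('top');b=snap('scene')
def c(im,x,y,w,h,W,H):return cv2.resize(im[y:y+h,x:x+w,::-1],(W,H),interpolation=cv2.INTER_CUBIC)
cv2.imwrite('pics/c8.png',np.hstack([c(a,268,170,100,75,400,300),c(b,260,110,120,90,400,300)]))
E
```

```text
t 32.05 tcp [558.4 -30.4 204.7] [-1.7998e+02 -5.0000e-02  1.7836e+02] F [ 0.3  0.6 -2.5] open 11.4 g 30.0
roll -0.1 travel x 0.8 y 1.1 z 29.7
```

View pics/c8.png

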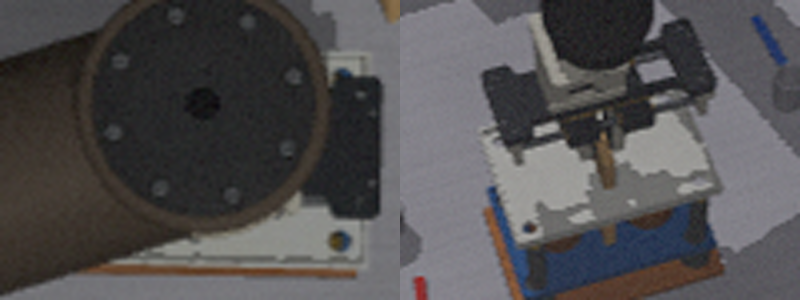

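In the top crop the brass pin (336,241) shows inside the corner hole (341,241), slightly to the +y side. I'll shift a little and lower gently.

Request:
{"method": "apply_moves", "body": {
  "targets": [
    {"travel": [0.5,1.4,0],"roll": 0,"jaw": 0},
    {"travel": [0,0,5],"roll": 0,"jaw": 0},
    {"travel": [0,0,5],"roll": 0,"jaw": 0},
    {"travel": [0,0,4],"roll": 0,"jaw": 0},
    {"travel": [0,0,3],"roll": 0,"jaw": 0},
    {"travel": [0,0,0],"roll": 0,"jaw": 0},
    {"travel": [0,0,0],"roll": 0,"jaw": 0}
  ]
}}

```text
clock: 32.85
tool_pos: [0.5585, -0.0281, 0.188]
orientation: [-180.0, -0.0, 178.4]
force: [0.0, 0.4, -3.9]
opening: 0.0115
gripper_force: 30.0
```

```bash
python3 go.py 557.7 -29 175 -181.5
```

```text
t 32.85 tcp [558.5 -28.1 188. ] [-1.7999e+02 -1.0000e-02  1.7842e+02] F [ 0.   0.4 -3.9] open 11.5 g 30.0
roll -0.1 travel x 0.8 y -1.0 z 13.0
```

Request:
{"method": "apply_moves", "body": {
  "targets": [
    {"travel": [0.3,-0.4,2],"roll": 0,"jaw": 0},
    {"travel": [0,0,2],"roll": 0,"jaw": 0},
    {"travel": [0,0,1.5],"roll": 0,"jaw": 0},
    {"travel": [0,0,0],"roll": 0,"jaw": 0}
  ]
}}

```text
clock: 33.25
tool_pos: [0.558, -0.0285, 0.1823]
orientation: [-180.0, -0.0, 178.4]
force: [-0.0, 0.8, -3.3]
opening: 0.0118
gripper_force: 30.0
```

Request:
{"method": "apply_moves", "body": {
  "targets": [
    {"travel": [0,0,2],"roll": 0,"jaw": 0},
    {"travel": [0,0,2],"roll": 0,"jaw": 0},
    {"travel": [0,0,0],"roll": 0,"jaw": 0}
  ]
}}

```text
clock: 33.55
tool_pos: [0.5579, -0.0285, 0.1782]
orientation: [-180.0, -0.0, 178.4]
force: [-0.2, -0.0, -3.7]
opening: 0.0119
gripper_force: 30.0
```

No contact so far, with the underside at about 127 mm. Continuing to seat it.

Request:
{"method": "apply_moves", "body": {
  "targets": [
    {"travel": [0,0,1.5],"roll": 0,"jaw": 0},
    {"travel": [0,0,1],"roll": 0,"jaw": 0},
    {"travel": [0,0,1],"roll": 0,"jaw": 0},
    {"travel": [0,0,0],"roll": 0,"jaw": 0}
  ]
}}

```text
clock: 33.95
tool_pos: [0.5581, -0.0285, 0.1751]
orientation: [-180.0, 0.0, 178.4]
force: [0.0, 0.3, -3.1]
opening: 0.0118
gripper_force: 30.0
```

Request:
{"method": "apply_moves", "body": {
  "targets": [
    {"travel": [0,0,0.7],"roll": 0,"jaw": 0},
    {"travel": [0,0,0.7],"roll": 0,"jaw": 0},
    {"travel": [0,0,0],"roll": 0,"jaw": 0}
  ]
}}

```text
clock: 34.25
tool_pos: [0.5582, -0.0284, 0.175]
orientation: [-180.0, 0.1, 178.4]
force: [-4.7, 2.0, 8.1]
opening: 0.0113
gripper_force: 30.0
```

Request:
{"method": "apply_moves", "body": {
  "targets": [
    {"travel": [0,0,0],"roll": 0,"jaw": 30},
    {"travel": [0,0,0],"roll": 0,"jaw": 30},
    {"travel": [0,0,-5],"roll": 0,"jaw": 30},
    {"travel": [0,0,-20],"roll": 0,"jaw": 40},
    {"travel": [0,0,-30],"roll": 0,"jaw": 60},
    {"travel": [0,0,-30],"roll": 0,"jaw": 87},
    {"travel": [0,0,0],"roll": 0,"jaw": 87}
  ]
}}

```text
clock: 34.95
tool_pos: [0.5605, -0.0284, 0.2635]
orientation: [180.0, 0.4, 178.4]
force: [0.0, 0.4, -0.0]
opening: 0.0562
gripper_force: 0.0
```

```bash
cat > cups.py <<'E'
from h import *
import sys
B={'top':np.array([.0012,.0018]),'scene':np.array([-.001,-.0014])}
def run():
    for cam in('top','scene'):
        im=snap(cam)
        for n in HUE:
            R,h=RIM[n]
            for a,q,d,L,W in cup(n,im,cam):
                if d[0]>0:d=-d
                ax=(q-d*(R+.090)/2+B[cam])*1e3
                print(n,cam,'axis',ax.round(1),'handle dir',np.degrees(np.arctan2(d[1],d[0])).round(1)%360,'L',round(L*1e3),'W',round(W*1e3),'tool yaw',round((np.degrees(np.arctan2(d[1],d[0]))%360)-360,1))
run()
E
python3 cups.py; python3 go.py 558 -28.5 240 -181.6;  python3 - <<'E'
from h import *
a=snap('top');b=snap('scene')
def c(im,x,y,w,h,W,H):return cv2.resize(im[y:y+h,x:x+w,::-1],(W,H),interpolation=cv2.INTER_CUBIC)
cv2.imwrite('pics/c9.png',np.hstack([c(a,370,140,100,150,400,600),c(b,260,100,120,180,400,600)]))
E
```

```text
cup1 top axis [ 770.2 -420.9] handle dir 221.0 L 51 W 12 tool yaw -139.0
cup1 top axis [ 636.2 -236.2] handle dir 169.8 L 50 W 11 tool yaw -190.2
cup3 top axis [ 459.2 -236.8] handle dir 195.3 L 64 W 10 tool yaw -164.7
cup1 scene axis [ 635.6 -236.6] handle dir 169.1 L 48 W 10 tool yaw -190.9
cup1 scene axis [ 769.4 -420.9] handle dir 221.1 L 50 W 11 tool yaw -138.9
cup2 scene axis [624.  232.2] handle dir 175.5 L 58 W 9 tool yaw -184.5
cup3 scene axis [ 458.2 -237.7] handle dir 194.6 L 60 W 8 tool yaw -165.4
cup4 scene axis [455. 224.] handle dir 183.5 L 69 W 10 tool yaw -176.5
t 35.05 tcp [558.4 -28.3 259.5] [1.7996e+02 1.0000e-01 1.7841e+02] F [ 0.5 -0.3  0. ] open 64.6 g 0.0
roll 0.0 travel x 0.4 y -0.2 z 19.5
```

View pics/c9.png

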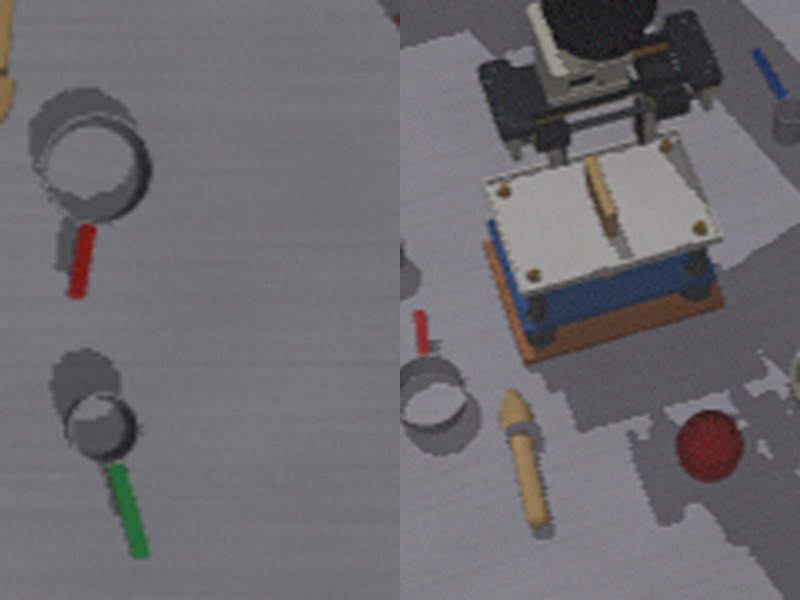

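All four pins show through the white tray, which sits level. cup1 is the red-handled steel cup at top-view (393,181), and the turquoise one is excluded. The reamer tip is close on the +y side, so I'll grip at yaw -170.

Request:
{"method": "apply_moves", "body": {
  "targets": [
    {"travel": [0,0,0],"roll": -6,"jaw": 87},
    {"travel": [0,0,0],"roll": -5.6,"jaw": 87},
    {"travel": [0,0,0],"roll": 0,"jaw": 87}
  ]
}}

```text
clock: 35.45
tool_pos: [0.5577, -0.0286, 0.2575]
orientation: [-180.0, -0.1, -169.9]
force: [0.4, 0.8, -0.3]
opening: 0.0865
gripper_force: 0.0
```

```bash
python3 go.py 636 -236.3 240 -170 636 -236.3 39 -170
```

```text
t 35.45 tcp [557.7 -28.6 257.5] [-1.7999e+02 -1.2000e-01 -1.6991e+02] F [ 0.4  0.8 -0.3] open 86.5 g 0.0
roll 0.1 travel x -41.1 y -218.2 z 17.5
roll 0.0 travel x -0.0 y 0.0 z 201.0
```

Request:
{"method": "apply_moves", "body": {
  "targets": [
    {"travel": [-6,-32,3],"roll": 0,"jaw": 87},
    {"travel": [-6,-32,3],"roll": 0,"jaw": 87},
    {"travel": [-6,-32,3],"roll": 0,"jaw": 87},
    {"travel": [-6,-32,3],"roll": 0,"jaw": 87},
    {"travel": [-6,-32,3],"roll": 0,"jaw": 87},
    {"travel": [-6,-32,3],"roll": 0,"jaw": 87},
    {"travel": [-5,-26,0],"roll": 0,"jaw": 87},
    {"travel": [0,0,50],"roll": 0,"jaw": 87},
    {"travel": [0,0,30],"roll": 0,"jaw": 87},
    {"travel": [0,0,20],"roll": 0,"jaw": 87}
  ]
}}

```text
clock: 36.45
tool_pos: [0.6345, -0.2361, 0.1365]
orientation: [179.9, -0.3, -170.2]
force: [-0.2, 0.0, -0.2]
opening: 0.0871
gripper_force: 0.0
```

Request:
{"method": "apply_moves", "body": {
  "targets": [
    {"travel": [0,0,0],"roll": 0,"jaw": 87},
    {"travel": [0,0,0],"roll": 0,"jaw": 87},
    {"travel": [0,0,0],"roll": 0,"jaw": 87}
  ]
}}

```text
clock: 36.75
tool_pos: [0.6373, -0.2362, 0.1422]
orientation: [-179.9, 0.1, -170.0]
force: [-0.3, 0.8, -0.1]
opening: 0.0871
gripper_force: 0.0
```

```bash
python3 go.py 636 -236.3 39 -170; python3 cups.py
```

```text
t 36.75 tcp [ 637.3 -236.2  142.2] [-1.7995e+02  1.1000e-01 -1.7002e+02] F [-0.3  0.8 -0.1] open 87.1 g 0.0
roll -0.0 travel x 1.3 y 0.1 z 103.2
cup1 top axis [ 770.1 -425.1] handle dir 218.5 L 48 W 11 tool yaw -141.5
cup1 top axis [ 636.2 -236.2] handle dir 169.8 L 50 W 11 tool yaw -190.2
cup2 top axis [624.  232.3] handle dir 176.0 L 59 W 11 tool yaw -184.0
cup3 top axis [ 459. -237.] handle dir 195.3 L 64 W 10 tool yaw -164.7
cup4 top axis [454.9 222.3] handle dir 182.7 L 71 W 11 tool yaw -177.3
cup1 scene axis [ 769.1 -420.7] handle dir 221.3 L 50 W 11 tool yaw -138.7
cup2 scene axis [625.  232.7] handle dir 176.3 L 57 W 10 tool yaw -183.7
cup4 scene axis [454.7 223.2] handle dir 182.7 L 68 W 9 tool yaw -177.3
cup4 scene axis [ 634.1 -120. ] handle dir 139.9 L 32 W 23 tool yaw -220.1
cup4 scene axis [ 648.3 -129.2] handle dir 173.5 L 41 W 12 tool yaw -186.5
cup4 scene axis [  638.  -1028.2] handle dir 199.5 L 46 W 16 tool yaw -160.5
cup4 scene axis [  660.4 -1012.9] handle dir 216.9 L 31 W 16 tool yaw -143.1
```

Request:
{"method": "apply_moves", "body": {
  "targets": [
    {"travel": [1,0,25],"roll": 0,"jaw": 87},
    {"travel": [0,0,25],"roll": 0,"jaw": 87},
    {"travel": [0,0,20],"roll": 0,"jaw": 87},
    {"travel": [0,0,10],"roll": 0,"jaw": 87},
    {"travel": [0,0,5],"roll": 0,"jaw": 87},
    {"travel": [0,0,0],"roll": 0,"jaw": 87}
  ]
}}

```text
clock: 37.45
tool_pos: [0.6357, -0.2362, 0.056]
orientation: [-180.0, 0.0, -170.0]
force: [-0.1, -0.4, 0.2]
opening: 0.087
gripper_force: 0.0
```

Request:
{"method": "apply_moves", "body": {
  "targets": [
    {"travel": [0,0,5],"roll": 0,"jaw": 87},
    {"travel": [0,0,5],"roll": 0,"jaw": 87},
    {"travel": [0,0,5],"roll": 0,"jaw": 87},
    {"travel": [0,0,3],"roll": 0,"jaw": 87},
    {"travel": [0,0,0],"roll": 0,"jaw": 60},
    {"travel": [0,0,0],"roll": 0,"jaw": 60},
    {"travel": [0,0,0],"roll": 0,"jaw": 60},
    {"travel": [0,0,0],"roll": 0,"jaw": 60}
  ]
}}

```text
clock: 38.25
tool_pos: [0.6355, -0.2362, 0.0377]
orientation: [-180.0, 0.0, -170.0]
force: [-0.3, 0.1, -1.5]
opening: 0.0758
gripper_force: 30.0
```

Request:
{"method": "apply_moves", "body": {
  "targets": [
    {"travel": [0,0,-10],"roll": 0,"jaw": 60},
    {"travel": [0,0,-30],"roll": 0,"jaw": 60},
    {"travel": [0,0,-40],"roll": 0,"jaw": 60},
    {"travel": [0,0,-40],"roll": 0,"jaw": 60},
    {"travel": [0,0,-40],"roll": 0,"jaw": 60},
    {"travel": [0,0,-30],"roll": -8,"jaw": 60},
    {"travel": [0,0,0],"roll": -8,"jaw": 60},
    {"travel": [0,0,0],"roll": -8,"jaw": 60},
    {"travel": [0,0,0],"roll": -8,"jaw": 60},
    {"travel": [0,0,0],"roll": -8,"jaw": 60}
  ]
}}

```text
clock: 39.25
tool_pos: [0.6352, -0.2362, 0.2288]
orientation: [-180.0, 0.0, -129.7]
force: [-0.6, -1.4, -0.4]
opening: 0.0764
gripper_force: 30.0
```

Request:
{"method": "apply_moves", "body": {
  "targets": [
    {"travel": [0,0,0],"roll": -8,"jaw": 60},
    {"travel": [0,0,0],"roll": -8,"jaw": 60},
    {"travel": [0,0,0],"roll": -8,"jaw": 60},
    {"travel": [0,0,0],"roll": -8,"jaw": 60},
    {"travel": [0,0,0],"roll": -6.4,"jaw": 60},
    {"travel": [0,0,0],"roll": 0,"jaw": 60}
  ]
}}

```text
clock: 39.85
tool_pos: [0.6353, -0.2362, 0.2285]
orientation: [-180.0, -0.0, -91.5]
force: [-0.5, 0.7, -0.3]
opening: 0.0759
gripper_force: 30.0
```

```bash
python3 go.py 556.6 -79.5 225 -91.6  556.6 -79.5 168 -91.6
```

```text
t 39.85 tcp [ 635.3 -236.2  228.5] [-1.7996e+02 -1.0000e-02 -9.1500e+01] F [-0.5  0.7 -0.3] open 75.9 g 30.0
roll 0.1 travel x -154.5 y 83.1 z 3.5
roll 0.0 travel x -0.0 y 0.0 z 57.0
```

Request:
{"method": "apply_moves", "body": {
  "targets": [
    {"travel": [-25,13.5,0],"roll": 0,"jaw": 60},
    {"travel": [-25,13.5,0],"roll": 0,"jaw": 60},
    {"travel": [-25,13.5,0],"roll": 0,"jaw": 60},
    {"travel": [-25,13.5,0],"roll": 0,"jaw": 60},
    {"travel": [-25,13.5,0],"roll": 0,"jaw": 60},
    {"travel": [-20,11,0],"roll": 0,"jaw": 60},
    {"travel": [-9.5,4.5,0],"roll": 0,"jaw": 60},
    {"travel": [0,0,0],"roll": 0,"jaw": 60},
    {"travel": [0,0,20],"roll": 0,"jaw": 60},
    {"travel": [0,0,15],"roll": 0,"jaw": 60}
  ]
}}

```text
clock: 40.85
tool_pos: [0.5572, -0.0799, 0.1925]
orientation: [-179.9, 0.0, -91.7]
force: [0.5, 0.8, -1.7]
opening: 0.0764
gripper_force: 30.0
```

Request:
{"method": "apply_moves", "body": {
  "targets": [
    {"travel": [0,0,0],"roll": 0,"jaw": 60},
    {"travel": [0,0,0],"roll": 0,"jaw": 60}
  ]
}}

```text
clock: 41.05
tool_pos: [0.5571, -0.0801, 0.1929]
orientation: [180.0, -0.0, -91.7]
force: [0.2, -0.0, -0.3]
opening: 0.0763
gripper_force: 30.0
```

```bash
python3 go.py 556.6 -79.5 168 -91.6;  python3 - <<'E'
from h import *
a=snap('top');b=snap('scene')
def c(im,x,y,w,h,W,H):return cv2.resize(im[y:y+h,x:x+w,::-1],(W,H),interpolation=cv2.INTER_CUBIC)
cv2.imwrite('pics/c10.png',np.hstack([c(a,268,170,100,75,400,300),c(b,240,100,120,90,400,300)]))
E
```

```text
t 41.05 tcp [557.1 -80.1 192.9] [ 1.7998e+02 -3.0000e-02 -9.1660e+01] F [ 0.2 -0.  -0.3] open 76.3 g 30.0
roll -0.1 travel x -0.6 y 0.5 z 24.9
```

View pics/c10.png

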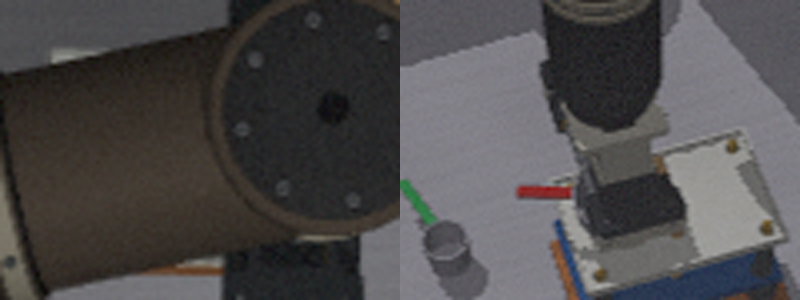

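cup1 is held over the near half, with its red handle pointing outward at (545,192). Lowering it.

Request:
{"method": "apply_moves", "body": {
  "targets": [
    {"travel": [0,0.5,10],"roll": 0,"jaw": 60},
    {"travel": [0,0,8],"roll": 0,"jaw": 60},
    {"travel": [0,0,3],"roll": 0,"jaw": 60},
    {"travel": [0,0,2],"roll": 0,"jaw": 60},
    {"travel": [0,0,1],"roll": 0,"jaw": 60},
    {"travel": [0,0,1],"roll": 0,"jaw": 60},
    {"travel": [0,0,0],"roll": 0,"jaw": 60}
  ]
}}

```text
clock: 41.85
tool_pos: [0.5563, -0.0794, 0.1677]
orientation: [-180.0, 0.0, -91.6]
force: [-0.0, -0.9, -1.1]
opening: 0.0762
gripper_force: 30.0
```

Request:
{"method": "apply_moves", "body": {
  "targets": [
    {"travel": [0,0,0.6],"roll": 0,"jaw": 60},
    {"travel": [0,0,0],"roll": 0,"jaw": 87},
    {"travel": [0,0,0],"roll": 0,"jaw": 87},
    {"travel": [0,0,0],"roll": 0,"jaw": 87},
    {"travel": [0,0,-5],"roll": 0,"jaw": 87},
    {"travel": [0,0,-15],"roll": 0,"jaw": 87},
    {"travel": [0,0,-30],"roll": 0,"jaw": 87},
    {"travel": [0,0,-30],"roll": 0,"jaw": 87},
    {"travel": [0,0,0],"roll": 0,"jaw": 87}
  ]
}}

```text
clock: 42.75
tool_pos: [0.5585, -0.0796, 0.2521]
orientation: [-179.6, 0.0, -91.5]
force: [1.1, 0.4, -0.3]
opening: 0.087
gripper_force: 0.0
```

```bash
python3 cups.py; python3 go.py 624.3 232.5 248 -91.6 624.3 232.5 248 -184
```

```text
cup1 top axis [ 770.  -421.1] handle dir 220.9 L 51 W 12 tool yaw -139.1
cup3 top axis [ 459.2 -236.8] handle dir 195.3 L 64 W 10 tool yaw -164.7
cup1 scene axis [475.  -66.8] handle dir 245.4 L 53 W 13 tool yaw -114.6
cup1 scene axis [ 769.4 -420.9] handle dir 221.1 L 50 W 11 tool yaw -138.9
cup2 scene axis [623.5 232.5] handle dir 176.3 L 54 W 10 tool yaw -183.7
cup3 scene axis [ 458.7 -237.3] handle dir 195.0 L 60 W 8 tool yaw -165.0
cup4 scene axis [455.5 223.1] handle dir 182.9 L 71 W 10 tool yaw -177.1
t 42.85 tcp [556.5 -79.3 248. ] [-1.7989e+02  4.0000e-02 -9.1600e+01] F [-0.4  0.3 -0.3] open 87.0 g 0.0
roll 0.0 travel x -313.6 y -59.1 z 0.0
roll 92.4 travel x 0.0 y 0.0 z -0.0
```

Request:
{"method": "apply_moves", "body": {
  "targets": [
    {"travel": [-39,-7.4,0],"roll": 0,"jaw": 80},
    {"travel": [-39,-7.4,0],"roll": 0,"jaw": 80},
    {"travel": [-39,-7.4,0],"roll": 0,"jaw": 80},
    {"travel": [-39,-7.4,0],"roll": 0,"jaw": 80},
    {"travel": [-39,-7.4,0],"roll": 0,"jaw": 80},
    {"travel": [-39,-7.4,0],"roll": 0,"jaw": 80},
    {"travel": [-39,-7.4,0],"roll": 0,"jaw": 80},
    {"travel": [-39,-7.4,0],"roll": 0,"jaw": 80},
    {"travel": [0,0,30],"roll": 8,"jaw": 80},
    {"travel": [0,0,30],"roll": 8,"jaw": 80}
  ]
}}

```text
clock: 43.85
tool_pos: [0.6238, 0.2323, 0.1853]
orientation: [180.0, -0.0, -107.8]
force: [-0.2, -0.2, -0.4]
opening: 0.0801
gripper_force: 0.0
```

Request:
{"method": "apply_moves", "body": {
  "targets": [
    {"travel": [0,0,30],"roll": 8,"jaw": 80},
    {"travel": [0,0,0],"roll": 8,"jaw": 80},
    {"travel": [0,0,0],"roll": 8,"jaw": 80},
    {"travel": [0,0,0],"roll": 8,"jaw": 80},
    {"travel": [0,0,0],"roll": 8,"jaw": 80},
    {"travel": [0,0,0],"roll": 8,"jaw": 80},
    {"travel": [0,0,0],"roll": 8,"jaw": 80},
    {"travel": [0,0,0],"roll": 8,"jaw": 80},
    {"travel": [0,0,0],"roll": 8,"jaw": 80},
    {"travel": [0,0,0],"roll": 4.4,"jaw": 80}
  ]
}}

```text
clock: 44.85
tool_pos: [0.6233, 0.2304, 0.1556]
orientation: [-179.9, -0.1, 175.7]
force: [0.1, -1.4, -0.3]
opening: 0.08
gripper_force: 0.0
```

```bash
python3 cups.py; python3 go.py 624.3 232.5 52 -184; python3 - <<'E'
from h import *
a=snap('top');b=snap('scene')
def c(im,x,y,w,h,W,H):return cv2.resize(im[y:y+h,x:x+w,::-1],(W,H),interpolation=cv2.INTER_CUBIC)
cv2.imwrite('pics/c11.png',np.hstack([c(a,268,170,100,75,400,300),c(b,260,120,120,90,400,300)]))
E
```

```text
cup1 top axis [ 770.  -421.2] handle dir 220.9 L 51 W 12 tool yaw -139.1
cup1 top axis [560.7 -93.7] handle dir 246.9 L 55 W 12 tool yaw -113.1
cup2 top axis [623.6 231.8] handle dir 175.6 L 58 W 12 tool yaw -184.4
cup3 top axis [ 459.5 -236.6] handle dir 195.6 L 64 W 10 tool yaw -164.4
cup4 top axis [455.3 222.1] handle dir 182.4 L 71 W 10 tool yaw -177.6
cup1 scene axis [473.8 -66.8] handle dir 245.9 L 54 W 12 tool yaw -114.1
cup1 scene axis [ 769.1 -420.7] handle dir 221.3 L 50 W 11 tool yaw -138.7
cup3 scene axis [ 458.8 -236.8] handle dir 195.3 L 59 W 8 tool yaw -164.7
cup4 scene axis [456.6 222.5] handle dir 182.2 L 69 W 11 tool yaw -177.8
t 44.95 tcp [623.4 230.4 155.8] [-1.7993e+02 -1.0000e-01  1.7595e+02] F [-0.  -0.5 -0.1] open 80.3 g 0.0
roll -0.1 travel x -0.7 y 2.1 z 103.8
```

View pics/c11.png

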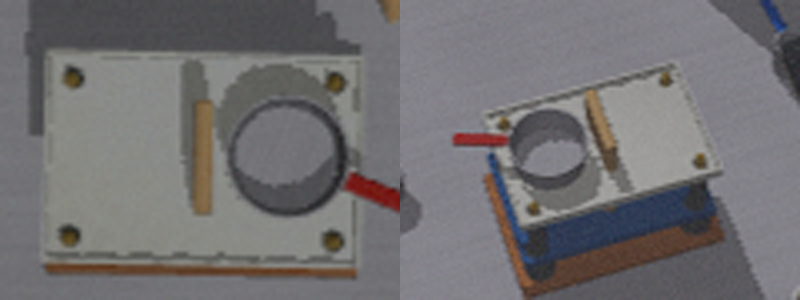

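cup1 stands upright on the white tray, rim centre at (288,157) in the left crop, and the tray is still seated with all four pins showing. Now I'll grip cup2.

Request:
{"method": "apply_moves", "body": {
  "targets": [
    {"travel": [-0.5,1.8,25],"roll": 0,"jaw": 80},
    {"travel": [0,0,25],"roll": 0,"jaw": 80},
    {"travel": [0,0,20],"roll": 0,"jaw": 80},
    {"travel": [0,0,15],"roll": 0,"jaw": 80},
    {"travel": [0,0,10],"roll": 0,"jaw": 80},
    {"travel": [0,0,7],"roll": 0,"jaw": 80},
    {"travel": [0,0,0],"roll": 0,"jaw": 80},
    {"travel": [0,0,0],"roll": 0,"jaw": 80}
  ]
}}

```text
clock: 45.85
tool_pos: [0.6251, 0.2328, 0.0557]
orientation: [180.0, 0.0, 176.0]
force: [0.2, 0.4, 0.1]
opening: 0.0798
gripper_force: 0.0
```

```bash
python3 go.py 624.2 232.2 52.5 -184; python3 - <<'E'
from h import *
im=snap('top')
print('cup1 rim',ray('top',(339.6,208.9),.162)+[.0012,.0018])
for o in cup('cup1',im,'top',.130): print(o[1]-o[2]*np.sign(-o[2][0])*.0645+[.0012,.0018])
E
```

```text
t 45.85 tcp [625.1 232.8  55.7] [1.7997e+02 5.0000e-02 1.7604e+02] F [0.2 0.4 0.1] open 79.8 g 0.0
roll 0.0 travel x 0.9 y -0.7 z 3.2
cup1 rim [ 0.55727964 -0.08166186]
[ 0.74924766 -0.37838551]
[ 0.55842596 -0.08164737]
```

Request:
{"method": "apply_moves", "body": {
  "targets": [
    {"travel": [0.8,0,2.7],"roll": 0,"jaw": 80},
    {"travel": [0,0,0],"roll": 0,"jaw": 45},
    {"travel": [0,0,0],"roll": 0,"jaw": 45},
    {"travel": [0,0,0],"roll": 0,"jaw": 45},
    {"travel": [0,0,0],"roll": 0,"jaw": 45},
    {"travel": [0,0,0],"roll": 0,"jaw": 45},
    {"travel": [0,0,-5],"roll": 0,"jaw": 45},
    {"travel": [0,0,-10],"roll": 0,"jaw": 45},
    {"travel": [0,0,0],"roll": 0,"jaw": 45}
  ]
}}

```text
clock: 46.8
tool_pos: [0.6248, 0.2331, 0.0692]
orientation: [179.9, 0.1, 176.0]
force: [0.7, 0.4, -0.4]
opening: 0.0626
gripper_force: 30.0
```

Request:
{"method": "apply_moves", "body": {
  "targets": [
    {"travel": [0,0,-30],"roll": 0,"jaw": 45},
    {"travel": [0,0,-40],"roll": 0,"jaw": 45},
    {"travel": [0,0,-40],"roll": 0,"jaw": 45},
    {"travel": [0,0,-40],"roll": 0,"jaw": 45},
    {"travel": [0,0,-30],"roll": -8,"jaw": 45},
    {"travel": [0,0,0],"roll": -8,"jaw": 45},
    {"travel": [0,0,0],"roll": -8,"jaw": 45},
    {"travel": [0,0,0],"roll": -8,"jaw": 45},
    {"travel": [0,0,0],"roll": -8,"jaw": 45},
    {"travel": [0,0,0],"roll": -8,"jaw": 45}
  ]
}}

```text
clock: 47.8
tool_pos: [0.6237, 0.2325, 0.2475]
orientation: [180.0, 0.0, -135.7]
force: [-0.3, -0.1, -0.6]
opening: 0.0624
gripper_force: 30.0
```

Request:
{"method": "apply_moves", "body": {
  "targets": [
    {"travel": [0,0,0],"roll": -8,"jaw": 45},
    {"travel": [0,0,0],"roll": -8,"jaw": 45},
    {"travel": [0,0,0],"roll": -8,"jaw": 45},
    {"travel": [0,0,0],"roll": -8,"jaw": 45},
    {"travel": [0,0,0],"roll": -8,"jaw": 45},
    {"travel": [0,0,0],"roll": -4.4,"jaw": 45},
    {"travel": [0,0,0],"roll": 0,"jaw": 45}
  ]
}}

```text
clock: 48.5
tool_pos: [0.6238, 0.2326, 0.2475]
orientation: [-180.0, 0.0, -91.5]
force: [0.3, -0.7, -0.4]
opening: 0.0629
gripper_force: 30.0
```

```bash
python3 go.py 557 -80.5 248 -91.6; python3 cups.py | grep -v cup1
```

```text
t 48.5 tcp [623.8 232.6 247.5] [-1.800e+02  1.000e-02 -9.153e+01] F [ 0.3 -0.7 -0.4] open 62.9 g 30.0
roll 0.1 travel x 314.8 y 58.0 z -0.5
cup2 top axis [645.5 264.3] handle dir 267.2 L 68 W 13 tool yaw -92.8
cup3 top axis [ 459.3 -236.9] handle dir 195.3 L 65 W 10 tool yaw -164.7
cup4 top axis [455.1 222.8] handle dir 183.1 L 72 W 11 tool yaw -176.9
cup2 scene axis [506.8 310.2] handle dir 267.4 L 70 W 14 tool yaw -92.6
cup3 scene axis [ 458.7 -237.3] handle dir 195.0 L 60 W 8 tool yaw -165.0
cup4 scene axis [454.6 223. ] handle dir 182.6 L 69 W 9 tool yaw -177.4
```

Request:
{"method": "apply_moves", "body": {
  "targets": [
    {"travel": [20,4,0],"roll": 0,"jaw": 45},
    {"travel": [38,7,0],"roll": 0,"jaw": 45},
    {"travel": [38,7,0],"roll": 0,"jaw": 45},
    {"travel": [38,7,0],"roll": 0,"jaw": 45},
    {"travel": [38,7,0],"roll": 0,"jaw": 45},
    {"travel": [38,7,0],"roll": 0,"jaw": 45},
    {"travel": [38,7,0],"roll": 0,"jaw": 45},
    {"travel": [38,7,0],"roll": 0,"jaw": 45},
    {"travel": [20,4,0],"roll": 0,"jaw": 45},
    {"travel": [8.8,1,0],"roll": 0,"jaw": 45}
  ]
}}

```text
clock: 49.6
tool_pos: [0.556, -0.0828, 0.2477]
orientation: [-180.0, 0.0, -91.8]
force: [0.6, -0.3, -1.2]
opening: 0.0628
gripper_force: 30.0
```

Request:
{"method": "apply_moves", "body": {
  "targets": [
    {"travel": [0,0,0],"roll": 0,"jaw": 45},
    {"travel": [0,0,15],"roll": 0,"jaw": 45},
    {"travel": [0,0,10],"roll": 0,"jaw": 45},
    {"travel": [0,0,0],"roll": 0,"jaw": 45},
    {"travel": [0,0,0],"roll": 0,"jaw": 45}
  ]
}}

```text
clock: 50.1
tool_pos: [0.5573, -0.0799, 0.2223]
orientation: [180.0, -0.0, -91.5]
force: [-0.1, -0.0, -0.0]
opening: 0.063
gripper_force: 30.0
```

```bash
python3 go.py 557 -80.5 186.5 -91.6; python3 - <<'E'
from h import *
o=ctrl.get_obs();zb=o['tool_pos'][2]-.0535
for cam,b in(('top',[.0012,.0018]),('scene',[-.001,-.0014])):
    for q in cup('cup2',snap(cam),cam,zb):
        d=q[2] if q[2][1]<0 else -q[2]
        print(cam,(q[1]-d*.061+b).round(4),d.round(3),round(q[3],3))
E
```

```text
t 50.1 tcp [557.3 -79.9 222.3] [ 1.7997e+02 -2.0000e-02 -9.1540e+01] F [-0.1 -0.  -0. ] open 63.0 g 30.0
roll 0.1 travel x 0.6 y 0.3 z 35.8
scene [ 0.5578 -0.0816] [-0.026 -1.   ] 0.057
```

Request:
{"method": "apply_moves", "body": {
  "targets": [
    {"travel": [0.5,0,10],"roll": 0,"jaw": 45},
    {"travel": [0,0,10],"roll": 0,"jaw": 45},
    {"travel": [0,0,8],"roll": 0,"jaw": 45},
    {"travel": [0,0,4],"roll": 0,"jaw": 45},
    {"travel": [0,0,2],"roll": 0,"jaw": 45},
    {"travel": [0,0,0],"roll": 0,"jaw": 45},
    {"travel": [0,0,0],"roll": 0,"jaw": 45}
  ]
}}

```text
clock: 50.9
tool_pos: [0.5574, -0.081, 0.1886]
orientation: [-180.0, -0.0, -91.6]
force: [-0.0, 0.1, -0.8]
opening: 0.0624
gripper_force: 30.0
```

Request:
{"method": "apply_moves", "body": {
  "targets": [
    {"travel": [0,0,1],"roll": 0,"jaw": 45},
    {"travel": [0,0,0],"roll": 0,"jaw": 45}
  ]
}}

```text
clock: 51.1
tool_pos: [0.5572, -0.0809, 0.1875]
orientation: [-180.0, 0.0, -91.6]
force: [-0.4, 0.1, 0.6]
opening: 0.0626
gripper_force: 30.0
```

Request:
{"method": "apply_moves", "body": {
  "targets": [
    {"travel": [0,0,0.7],"roll": 0,"jaw": 45},
    {"travel": [0,0,0],"roll": 0,"jaw": 45}
  ]
}}

```text
clock: 51.3
tool_pos: [0.5571, -0.081, 0.1867]
orientation: [-180.0, -0.0, -91.6]
force: [-0.4, -0.4, -0.2]
opening: 0.0627
gripper_force: 30.0
```

Request:
{"method": "apply_moves", "body": {
  "targets": [
    {"travel": [0,0,0],"roll": 0,"jaw": 80},
    {"travel": [0,0,0],"roll": 0,"jaw": 80},
    {"travel": [0,0,0],"roll": 0,"jaw": 80},
    {"travel": [0,0,-10],"roll": 0,"jaw": 80},
    {"travel": [0,0,-25],"roll": 0,"jaw": 70},
    {"travel": [0,0,-25],"roll": 0,"jaw": 70},
    {"travel": [0,0,0],"roll": 8,"jaw": 70},
    {"travel": [0,0,0],"roll": 8,"jaw": 70},
    {"travel": [0,0,0],"roll": 8,"jaw": 70},
    {"travel": [0,0,0],"roll": 8,"jaw": 70}
  ]
}}

```text
clock: 52.3
tool_pos: [0.5573, -0.081, 0.2477]
orientation: [-180.0, 0.0, -123.9]
force: [0.0, -0.3, -0.4]
opening: 0.0701
gripper_force: 0.0
```

Request:
{"method": "apply_moves", "body": {
  "targets": [
    {"travel": [0,0,0],"roll": 8,"jaw": 70},
    {"travel": [0,0,0],"roll": 8,"jaw": 70},
    {"travel": [0,0,0],"roll": 8,"jaw": 70},
    {"travel": [0,0,0],"roll": 8,"jaw": 70},
    {"travel": [0,0,0],"roll": 8,"jaw": 70},
    {"travel": [0,0,0],"roll": 1.4,"jaw": 70},
    {"travel": [0,0,0],"roll": 0,"jaw": 70}
  ]
}}

```text
clock: 53.0
tool_pos: [0.5573, -0.081, 0.2472]
orientation: [-180.0, 0.0, -164.8]
force: [-0.1, -0.3, -0.8]
opening: 0.0701
gripper_force: 0.0
```

```bash
python3 cups.py|egrep 'cup3|cup4'; python3 go.py 459 -237 248 -165 459 -237 57.5 -165
```

```text
cup3 top axis [ 459.3 -236.9] handle dir 195.3 L 65 W 10 tool yaw -164.7
cup3 scene axis [ 457.7 -237.5] handle dir 195.1 L 62 W 8 tool yaw -164.9
cup4 scene axis [456.6 224. ] handle dir 184.0 L 70 W 9 tool yaw -176.0
cup4 scene axis [652.3 -84.7] handle dir 182.6 L 38 W 22 tool yaw -177.4
t 53.1 tcp [557.2 -81.  247. ] [-1.7999e+02  2.0000e-02 -1.6481e+02] F [-0.6  0.1  0.1] open 69.8 g 0.0
roll 0.2 travel x 135.3 y -125.3 z -1.0
roll 0.0 travel x -0.0 y 0.0 z 190.5
```

Request:
{"method": "apply_moves", "body": {
  "targets": [
    {"travel": [27,-25,0],"roll": 0,"jaw": 70},
    {"travel": [27,-25,0],"roll": 0,"jaw": 70},
    {"travel": [27,-25,0],"roll": 0,"jaw": 70},
    {"travel": [27,-25,0],"roll": 0,"jaw": 70},
    {"travel": [27,-25,0],"roll": 0,"jaw": 70},
    {"travel": [0,0,40],"roll": 0,"jaw": 70},
    {"travel": [0,0,40],"roll": 0,"jaw": 70},
    {"travel": [0,0,30],"roll": 0,"jaw": 70},
    {"travel": [0,0,0],"roll": 0,"jaw": 70},
    {"travel": [0,0,0],"roll": 0,"jaw": 70}
  ]
}}

```text
clock: 54.1
tool_pos: [0.4595, -0.2369, 0.1373]
orientation: [-180.0, -0.0, -164.9]
force: [0.4, 0.4, 0.2]
opening: 0.0699
gripper_force: 0.0
```

```bash
python3 go.py 459 -237 57.5 -165;python3 cups.py|egrep 'cup3|cup4'
```

```text
t 54.1 tcp [ 459.5 -236.9  137.3] [-1.7998e+02 -5.0000e-02 -1.6489e+02] F [0.4 0.4 0.2] open 69.9 g 0.0
roll 0.1 travel x 0.5 y 0.0 z 79.8
cup4 top axis [455.3 222.2] handle dir 182.6 L 72 W 10 tool yaw -177.4
cup3 scene axis [ 467.7 -235.4] handle dir 194.2 L 41 W 8 tool yaw -165.8
cup4 scene axis [456.6 224.6] handle dir 184.4 L 68 W 9 tool yaw -175.6
```

Request:
{"method": "apply_moves", "body": {
  "targets": [
    {"travel": [0.4,0,25],"roll": 0,"jaw": 70},
    {"travel": [0,0,25],"roll": 0,"jaw": 70},
    {"travel": [0,0,15],"roll": 0,"jaw": 70},
    {"travel": [0,0,10],"roll": 0,"jaw": 70},
    {"travel": [0,0,5],"roll": 0,"jaw": 70},
    {"travel": [0,0,0],"roll": 0,"jaw": 70},
    {"travel": [0,0,0],"roll": 0,"jaw": 70}
  ]
}}

```text
clock: 54.9
tool_pos: [0.4595, -0.2369, 0.0576]
orientation: [-180.0, 0.1, -165.0]
force: [-0.3, -1.1, -1.0]
opening: 0.07
gripper_force: 0.0
```

Request:
{"method": "apply_moves", "body": {
  "targets": [
    {"travel": [0,0,0],"roll": 0,"jaw": 30},
    {"travel": [0,0,0],"roll": 0,"jaw": 30},
    {"travel": [0,0,0],"roll": 0,"jaw": 30},
    {"travel": [0,0,0],"roll": 0,"jaw": 30},
    {"travel": [0,0,0],"roll": 0,"jaw": 30},
    {"travel": [0,0,0],"roll": 0,"jaw": 30}
  ]
}}

```text
clock: 55.5
tool_pos: [0.459, -0.2368, 0.057]
orientation: [-180.0, 0.0, -165.0]
force: [-1.1, 1.3, 5.4]
opening: 0.0485
gripper_force: 30.0
```

Request:
{"method": "apply_moves", "body": {
  "targets": [
    {"travel": [0,0,-10],"roll": 0,"jaw": 30},
    {"travel": [0,0,-30],"roll": 0,"jaw": 30},
    {"travel": [0,0,-40],"roll": 0,"jaw": 30},
    {"travel": [0,0,-40],"roll": 0,"jaw": 30},
    {"travel": [0,0,-40],"roll": 0,"jaw": 30},
    {"travel": [0,0,-38],"roll": 0,"jaw": 30},
    {"travel": [0,0,0],"roll": -8,"jaw": 30},
    {"travel": [0,0,0],"roll": -8,"jaw": 30},
    {"travel": [0,0,0],"roll": -8,"jaw": 30},
    {"travel": [0,0,0],"roll": -8,"jaw": 30}
  ]
}}

```text
clock: 56.5
tool_pos: [0.4584, -0.2367, 0.2551]
orientation: [180.0, 0.0, -132.7]
force: [0.3, 0.2, 0.0]
opening: 0.0485
gripper_force: 30.0
```

Request:
{"method": "apply_moves", "body": {
  "targets": [
    {"travel": [0,0,0],"roll": -8,"jaw": 30},
    {"travel": [0,0,0],"roll": -8,"jaw": 30},
    {"travel": [0,0,0],"roll": -8,"jaw": 30},
    {"travel": [0,0,0],"roll": -8,"jaw": 30},
    {"travel": [0,0,0],"roll": -8,"jaw": 30},
    {"travel": [0,0,0],"roll": -1.4,"jaw": 30},
    {"travel": [0,0,0],"roll": 0,"jaw": 30}
  ]
}}

```text
clock: 57.2
tool_pos: [0.4586, -0.2367, 0.2549]
orientation: [180.0, 0.0, -91.7]
force: [0.1, 0.4, -1.7]
opening: 0.0486
gripper_force: 30.0
```

```bash
python3 go.py 557.3 -81 255 -91.6; cat > held.py <<'E'
# held.py cup zoff: axis of a held/nested cup whose base is at z
import sys
from h import *
n,z=sys.argv[1],float(sys.argv[2])
if z>1: z=ctrl.get_obs()['tool_pos'][2]-z/1e3
for cam,b in(('top',[.0012,.0018]),('scene',[-.001,-.0014])):
    for q in cup(n,snap(cam),cam,z):
        d=q[2] if q[2][1]<0 else -q[2]
        print(n,cam,((q[1]-d*(RIM[n][0]+.09)/2+b)*1e3).round(1),'L',round(q[3]*1e3))
E
for c in "cup1 .13" "cup2 .133" "cup3 57.2"; do python3 held.py $c;done; python3 - <<'E'
from h import *
a=snap('top');b=snap('scene')
def c(im,x,y,w,h,W,H):return cv2.resize(im[y:y+h,x:x+w,::-1],(W,H),interpolation=cv2.INTER_CUBIC)
cv2.imwrite('pics/c12.png',np.hstack([c(a,310,170,100,75,400,300),c(b,220,120,120,90,400,300)]))
E
```

```text
t 57.2 tcp [ 458.6 -236.7  254.9] [180.     0.   -91.75] F [ 0.1  0.4 -1.7] open 48.6 g 30.0
roll -0.1 travel x -158.4 y -94.4 z -0.1
cup1 top [ 749.5 -378.2] L 46
cup1 top [559.6 -73.1] L 33
cup1 scene [558.4 -82.8] L 47
cup1 scene [ 826.6 -401.9] L 45
cup2 top [556.7 -83.1] L 58
cup2 scene [558.4 -82.8] L 58
cup3 scene [ 459.7 -244.8] L 50
```

View pics/c12.png

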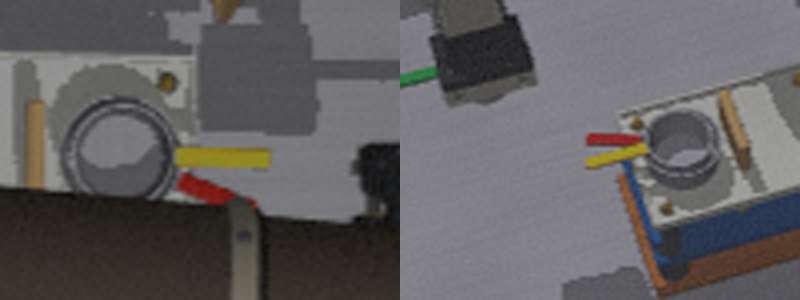

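cup2 (yellow) is nested inside cup1 with concentric rims at about (120,150), and cup3 is held. Moving cup3 over the nest.

Request:
{"method": "apply_moves", "body": {
  "targets": [
    {"travel": [-15,-9,0],"roll": 0,"jaw": 30},
    {"travel": [-26,-16,0],"roll": 0,"jaw": 30},
    {"travel": [-26,-16,0],"roll": 0,"jaw": 30},
    {"travel": [-26,-16,0],"roll": 0,"jaw": 30},
    {"travel": [-26,-16,0],"roll": 0,"jaw": 30},
    {"travel": [-22,-13,0],"roll": 0,"jaw": 30},
    {"travel": [-16,-8.5,0],"roll": 0,"jaw": 30},
    {"travel": [0,0,0],"roll": 0,"jaw": 30},
    {"travel": [0,0,20],"roll": 0,"jaw": 30},
    {"travel": [0,0,0],"roll": 0,"jaw": 30}
  ]
}}

```text
clock: 58.6
tool_pos: [0.5558, -0.0827, 0.2324]
orientation: [179.8, 0.0, -91.6]
force: [-1.3, -0.7, -0.3]
opening: 0.0482
gripper_force: 30.0
```

Request:
{"method": "apply_moves", "body": {
  "targets": [
    {"travel": [0,0,5],"roll": 0,"jaw": 30},
    {"travel": [0,0,0],"roll": 0,"jaw": 30},
    {"travel": [0,0,0],"roll": 0,"jaw": 30}
  ]
}}

```text
clock: 58.9
tool_pos: [0.5577, -0.0828, 0.2303]
orientation: [-180.0, -0.0, -91.6]
force: [0.3, -1.0, -0.5]
opening: 0.0484
gripper_force: 30.0
```

```bash
python3 go.py 557.4 -82 193 -91.6; python3 held.py cup3 57.2
```

```text
t 58.9 tcp [557.7 -82.8 230.3] [-179.96   -0.    -91.61] F [ 0.3 -1.  -0.5] open 48.4 g 30.0
roll -0.0 travel x -0.8 y 0.3 z 37.3
cup3 scene [558.6 -85.6] L 62
```

Request:
{"method": "apply_moves", "body": {
  "targets": [
    {"travel": [-2.3,0.3,0],"roll": 0,"jaw": 30},
    {"travel": [0,0,10],"roll": 0,"jaw": 30},
    {"travel": [0,0,10],"roll": 0,"jaw": 30},
    {"travel": [0,0,8],"roll": 0,"jaw": 30},
    {"travel": [0,0,4],"roll": 0,"jaw": 30},
    {"travel": [0,0,2],"roll": 0,"jaw": 30},
    {"travel": [0,0,0],"roll": 0,"jaw": 30}
  ]
}}

```text
clock: 59.7
tool_pos: [0.5573, -0.0802, 0.1953]
orientation: [180.0, -0.0, -91.6]
force: [0.5, 0.2, -1.0]
opening: 0.0486
gripper_force: 30.0
```

Request:
{"method": "apply_moves", "body": {
  "targets": [
    {"travel": [0,0,1.5],"roll": 0,"jaw": 30},
    {"travel": [0,0,0],"roll": 0,"jaw": 30}
  ]
}}

```text
clock: 59.9
tool_pos: [0.5575, -0.0801, 0.1943]
orientation: [-180.0, 0.0, -91.6]
force: [-0.1, 0.2, -0.6]
opening: 0.0484
gripper_force: 30.0
```

Request:
{"method": "apply_moves", "body": {
  "targets": [
    {"travel": [0,0,0.8],"roll": 0,"jaw": 30},
    {"travel": [0,0,0],"roll": 0,"jaw": 30}
  ]
}}

```text
clock: 60.1
tool_pos: [0.5574, -0.0801, 0.1935]
orientation: [-180.0, 0.0, -91.6]
force: [0.2, 0.4, -0.3]
opening: 0.0485
gripper_force: 30.0
```

Request:
{"method": "apply_moves", "body": {
  "targets": [
    {"travel": [0,0,0],"roll": 0,"jaw": 65},
    {"travel": [0,0,0],"roll": 0,"jaw": 65},
    {"travel": [0,0,0],"roll": 0,"jaw": 65},
    {"travel": [0,0,-10],"roll": 0,"jaw": 65},
    {"travel": [0,0,-25],"roll": 0,"jaw": 60},
    {"travel": [0,0,-25],"roll": 0,"jaw": 60},
    {"travel": [0,0,0],"roll": 8,"jaw": 60},
    {"travel": [0,0,0],"roll": 8,"jaw": 60},
    {"travel": [0,0,0],"roll": 8,"jaw": 60},
    {"travel": [0,0,0],"roll": 8,"jaw": 60}
  ]
}}

```text
clock: 61.1
tool_pos: [0.5575, -0.0802, 0.2544]
orientation: [-180.0, 0.0, -123.9]
force: [0.7, -0.9, -1.1]
opening: 0.0599
gripper_force: 0.0
```

Request:
{"method": "apply_moves", "body": {
  "targets": [
    {"travel": [0,0,0],"roll": 8,"jaw": 60},
    {"travel": [0,0,0],"roll": 8,"jaw": 60},
    {"travel": [0,0,0],"roll": 8,"jaw": 60},
    {"travel": [0,0,0],"roll": 8,"jaw": 60},
    {"travel": [0,0,0],"roll": 8,"jaw": 60},
    {"travel": [0,0,0],"roll": 8,"jaw": 60},
    {"travel": [0,0,0],"roll": 5.4,"jaw": 60},
    {"travel": [0,0,0],"roll": 0,"jaw": 60}
  ]
}}

```text
clock: 61.9
tool_pos: [0.5575, -0.0802, 0.2542]
orientation: [-180.0, 0.0, -177.1]
force: [0.1, 0.6, -0.6]
opening: 0.0601
gripper_force: 0.0
```

```bash
python3 cups.py|egrep 'cup4'; python3 go.py 455.5 223 254 -177
```

```text
cup4 scene axis [454.7 223.2] handle dir 182.7 L 68 W 9 tool yaw -177.3
t 62.0 tcp [557.5 -80.1 253.9] [-1.8000e+02  3.0000e-02 -1.7682e+02] F [ 0.6 -0.1  0.8] open 60.0 g 0.0
roll 0.2 travel x 85.9 y 308.1 z -0.1
```

Request:
{"method": "apply_moves", "body": {
  "targets": [
    {"travel": [10.8,38.5,0],"roll": 0,"jaw": 60},
    {"travel": [10.8,38.5,0],"roll": 0,"jaw": 60},
    {"travel": [10.8,38.5,0],"roll": 0,"jaw": 60},
    {"travel": [10.8,38.5,0],"roll": 0,"jaw": 60},
    {"travel": [10.8,38.5,0],"roll": 0,"jaw": 60},
    {"travel": [10.8,38.5,0],"roll": 0,"jaw": 60},
    {"travel": [10.8,38.5,0],"roll": 0,"jaw": 60},
    {"travel": [10.3,38.5,0],"roll": 0,"jaw": 60},
    {"travel": [0,0,40],"roll": 0,"jaw": 60},
    {"travel": [0,0,40],"roll": 0,"jaw": 60}
  ]
}}

```text
clock: 63.0
tool_pos: [0.4555, 0.225, 0.1738]
orientation: [179.8, 0.2, -176.7]
force: [-0.9, -0.1, -1.5]
opening: 0.0599
gripper_force: 0.0
```

Request:
{"method": "apply_moves", "body": {
  "targets": [
    {"travel": [0,0,25],"roll": 0,"jaw": 60},
    {"travel": [0,0,0],"roll": 0,"jaw": 60},
    {"travel": [0,0,0],"roll": 0,"jaw": 60}
  ]
}}

```text
clock: 63.3
tool_pos: [0.4558, 0.2231, 0.1491]
orientation: [-180.0, 0.0, -176.9]
force: [0.3, 0.9, 1.2]
opening: 0.0603
gripper_force: 0.0
```

```bash
python3 cups.py|egrep 'cup4'; python3 go.py 455.3 223 62.3 -177; for c in "cup2 .133" "cup3 .136"; do python3 held.py $c;done;python3 - <<'E'
from h import *
a=snap('top');b=snap('scene')
def c(im,x,y,w,h,W,H):return cv2.resize(im[y:y+h,x:x+w,::-1],(W,H),interpolation=cv2.INTER_CUBIC)
cv2.imwrite('pics/c13.png',np.hstack([c(a,290,170,100,75,400,300),c(b,240,120,120,90,400,300)]))
E
```

```text
cup4 top axis [436.8 223.8] handle dir 185.3 L 36 W 11 tool yaw -174.7
cup4 scene axis [595.4 -11.4] handle dir 263.1 L 47 W 18 tool yaw -96.9
t 63.4 tcp [456.4 223.6 150.2] [ 1.7991e+02  1.3000e-01 -1.7693e+02] F [-0.3 -0.1  1. ] open 60.1 g 0.0
roll 0.1 travel x 1.1 y -0.6 z 87.9
cup3 top [558.3 -80.9] L 64
cup3 scene [558.2 -82.2] L 61
```

View pics/c13.png

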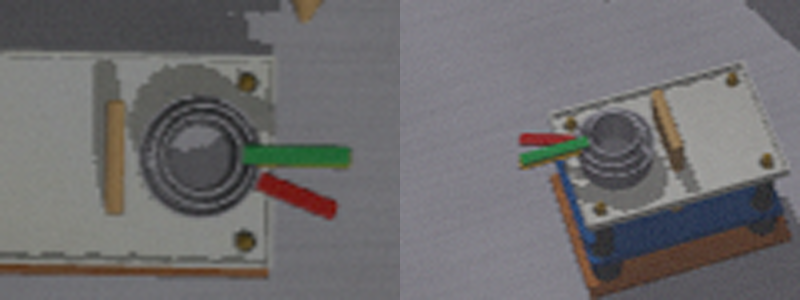

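All three cups are nested concentrically, with the green handle over the yellow at (297,156). Now cup4.

Request:
{"method": "apply_moves", "body": {
  "targets": [
    {"travel": [0.8,-0.3,25],"roll": 0,"jaw": 60},
    {"travel": [0,0,25],"roll": 0,"jaw": 60},
    {"travel": [0,0,20],"roll": 0,"jaw": 60},
    {"travel": [0,0,10],"roll": 0,"jaw": 60},
    {"travel": [0,0,8],"roll": 0,"jaw": 60},
    {"travel": [0,0,0],"roll": 0,"jaw": 60},
    {"travel": [0,0,0],"roll": 0,"jaw": 60}
  ]
}}

```text
clock: 64.4
tool_pos: [0.455, 0.2229, 0.061]
orientation: [180.0, 0.0, -177.0]
force: [0.2, 1.0, 0.1]
opening: 0.06
gripper_force: 0.0
```

Request:
{"method": "apply_moves", "body": {
  "targets": [
    {"travel": [0,0,0],"roll": 0,"jaw": 20},
    {"travel": [0,0,0],"roll": 0,"jaw": 20},
    {"travel": [0,0,0],"roll": 0,"jaw": 20},
    {"travel": [0,0,0],"roll": 0,"jaw": 20},
    {"travel": [0,0,0],"roll": 0,"jaw": 20},
    {"travel": [0,0,0],"roll": 0,"jaw": 20}
  ]
}}

```text
clock: 65.0
tool_pos: [0.4548, 0.2228, 0.0606]
orientation: [180.0, 0.0, -177.0]
force: [-0.2, 0.9, 3.8]
opening: 0.0344
gripper_force: 30.0
```

Request:
{"method": "apply_moves", "body": {
  "targets": [
    {"travel": [0,0,0],"roll": 0,"jaw": 42},
    {"travel": [0,0,0],"roll": 0,"jaw": 42},
    {"travel": [0,0,-1.8],"roll": 0,"jaw": 42},
    {"travel": [0,0,0],"roll": 0,"jaw": 42},
    {"travel": [0,0,0],"roll": 0,"jaw": 20},
    {"travel": [0,0,0],"roll": 0,"jaw": 20},
    {"travel": [0,0,0],"roll": 0,"jaw": 20},
    {"travel": [0,0,0],"roll": 0,"jaw": 20},
    {"travel": [0,0,0],"roll": 0,"jaw": 20}
  ]
}}

```text
clock: 65.9
tool_pos: [0.4546, 0.2227, 0.0622]
orientation: [180.0, 0.0, -177.0]
force: [0.1, -0.1, 0.5]
opening: 0.0345
gripper_force: 30.0
```

Request:
{"method": "apply_moves", "body": {
  "targets": [
    {"travel": [0,0,-10],"roll": 0,"jaw": 20},
    {"travel": [0,0,-30],"roll": 0,"jaw": 20},
    {"travel": [0,0,-40],"roll": 0,"jaw": 20},
    {"travel": [0,0,-40],"roll": 0,"jaw": 20},
    {"travel": [0,0,-40],"roll": 0,"jaw": 20},
    {"travel": [0,0,-38],"roll": 0,"jaw": 20},
    {"travel": [0,0,0],"roll": -8,"jaw": 20},
    {"travel": [0,0,0],"roll": -8,"jaw": 20},
    {"travel": [0,0,0],"roll": -8,"jaw": 20},
    {"travel": [0,0,0],"roll": -8,"jaw": 20}
  ]
}}

```text
clock: 66.9
tool_pos: [0.4543, 0.2222, 0.2609]
orientation: [180.0, 0.0, -144.7]
force: [0.0, -0.8, -0.5]
opening: 0.0345
gripper_force: 30.0
```

Request:
{"method": "apply_moves", "body": {
  "targets": [
    {"travel": [0,0,0],"roll": -8,"jaw": 20},
    {"travel": [0,0,0],"roll": -8,"jaw": 20},
    {"travel": [0,0,0],"roll": -8,"jaw": 20},
    {"travel": [0,0,0],"roll": -8,"jaw": 20},
    {"travel": [0,0,0],"roll": -8,"jaw": 20},
    {"travel": [0,0,0],"roll": -8,"jaw": 20},
    {"travel": [0,0,0],"roll": -5.4,"jaw": 20},
    {"travel": [0,0,0],"roll": 0,"jaw": 20}
  ]
}}

```text
clock: 67.7
tool_pos: [0.4544, 0.2223, 0.2608]
orientation: [-180.0, 0.0, -91.5]
force: [0.3, -0.2, -0.2]
opening: 0.0345
gripper_force: 30.0
```

```bash
python3 go.py 558 -81 260 -91.6; python3 held.py cup4 62.3
```

```text
t 67.7 tcp [454.4 222.3 260.8] [-1.7999e+02  1.0000e-02 -9.1510e+01] F [ 0.3 -0.2 -0.2] open 34.5 g 30.0
roll 0.1 travel x 300.3 y -112.0 z 0.8
cup4 top [457.5 219.4] L 71
cup4 scene [456.1 219. ] L 70
```

Request:
{"method": "apply_moves", "body": {
  "targets": [
    {"travel": [18,-7,0],"roll": 0,"jaw": 20},
    {"travel": [35,-13,0],"roll": 0,"jaw": 20},
    {"travel": [36,-14,0],"roll": 0,"jaw": 20},
    {"travel": [36,-14,0],"roll": 0,"jaw": 20},
    {"travel": [36,-14,0],"roll": 0,"jaw": 20},
    {"travel": [36,-14,0],"roll": 0,"jaw": 20},
    {"travel": [36,-13,0],"roll": 0,"jaw": 20},
    {"travel": [35,-13,0],"roll": 0,"jaw": 20},
    {"travel": [20,-7,0],"roll": 0,"jaw": 20},
    {"travel": [10,-3,0],"roll": 0,"jaw": 20}
  ]
}}

```text
clock: 68.8
tool_pos: [0.5585, -0.0803, 0.26]
orientation: [180.0, -0.0, -91.8]
force: [0.2, 0.0, -2.0]
opening: 0.0347
gripper_force: 30.0
```

Request:
{"method": "apply_moves", "body": {
  "targets": [
    {"travel": [0,0,0],"roll": 0,"jaw": 20},
    {"travel": [0,0,10],"roll": 0,"jaw": 20},
    {"travel": [0,0,10],"roll": 0,"jaw": 20},
    {"travel": [0,0,0],"roll": 0,"jaw": 20},
    {"travel": [0,0,0],"roll": 0,"jaw": 20}
  ]
}}

```text
clock: 69.3
tool_pos: [0.558, -0.0778, 0.2397]
orientation: [179.9, -0.0, -91.5]
force: [-0.2, -0.0, -0.3]
opening: 0.0344
gripper_force: 30.0
```

```bash
python3 go.py 557.7 -79 201.3 -91.6; python3 held.py cup4 62.3; python3 held.py cup3 .136
```

```text
t 69.3 tcp [558.  -77.8 239.7] [ 1.7994e+02 -2.0000e-02 -9.1530e+01] F [-0.2 -0.  -0.3] open 34.4 g 30.0
roll 0.1 travel x 1.2 y 0.2 z 38.4
cup4 scene [558.9 -83.7] L 65
cup3 scene [558.5 -82. ] L 63
```

Request:
{"method": "apply_moves", "body": {
  "targets": [
    {"travel": [-0.8,0,10],"roll": 0,"jaw": 20},
    {"travel": [0,0,10],"roll": 0,"jaw": 20},
    {"travel": [0,0,8],"roll": 0,"jaw": 20},
    {"travel": [0,0,5],"roll": 0,"jaw": 20},
    {"travel": [0,0,2],"roll": 0,"jaw": 20},
    {"travel": [0,0,0],"roll": 0,"jaw": 20},
    {"travel": [0,0,0],"roll": 0,"jaw": 20}
  ]
}}

```text
clock: 70.2
tool_pos: [0.5585, -0.0776, 0.2054]
orientation: [-180.0, -0.0, -91.6]
force: [1.0, 0.1, -1.7]
opening: 0.0347
gripper_force: 30.0
```

Request:
{"method": "apply_moves", "body": {
  "targets": [
    {"travel": [0,0,1.5],"roll": 0,"jaw": 20},
    {"travel": [0,0,1],"roll": 0,"jaw": 20},
    {"travel": [0,0,0],"roll": 0,"jaw": 20}
  ]
}}

```text
clock: 70.5
tool_pos: [0.5582, -0.0776, 0.2026]
orientation: [180.0, 0.0, -91.6]
force: [-1.0, 0.6, -0.5]
opening: 0.0342
gripper_force: 30.0
```

Request:
{"method": "apply_moves", "body": {
  "targets": [
    {"travel": [0,0,1],"roll": 0,"jaw": 20},
    {"travel": [0,0,0],"roll": 0,"jaw": 55},
    {"travel": [0,0,0],"roll": 0,"jaw": 55},
    {"travel": [0,0,0],"roll": 0,"jaw": 55},
    {"travel": [0,0,-10],"roll": 0,"jaw": 55},
    {"travel": [0,0,-30],"roll": 0,"jaw": 55},
    {"travel": [0,0,-30],"roll": 0,"jaw": 55},
    {"travel": [-40,0,0],"roll": 0,"jaw": 55},
    {"travel": [-40,0,0],"roll": 0,"jaw": 55},
    {"travel": [-40,0,0],"roll": 0,"jaw": 55}
  ]
}}

```text
clock: 71.5
tool_pos: [0.5617, 0.0434, 0.273]
orientation: [-179.9, 0.0, -91.6]
force: [1.1, 0.4, 0.1]
opening: 0.0555
gripper_force: 0.0
```

Request:
{"method": "apply_moves", "body": {
  "targets": [
    {"travel": [-40,0,0],"roll": 0,"jaw": 55},
    {"travel": [-40,0,0],"roll": 0,"jaw": 55},
    {"travel": [-40,0,0],"roll": 0,"jaw": 55},
    {"travel": [-40,0,0],"roll": 0,"jaw": 55},
    {"travel": [-40,0,0],"roll": 0,"jaw": 55},
    {"travel": [0,0,0],"roll": 0,"jaw": 55},
    {"travel": [0,0,0],"roll": 0,"jaw": 55}
  ]
}}

```text
clock: 72.2
tool_pos: [0.567, 0.2432, 0.272]
orientation: [180.0, -0.0, -91.5]
force: [-0.3, 0.3, -0.3]
opening: 0.0552
gripper_force: 0.0
```

```bash
python3 - <<'E'
from h import *
a=snap('top');b=snap('scene')
def c(im,x,y,w,h,W,H):return cv2.resize(im[y:y+h,x:x+w,::-1],(W,H),interpolation=cv2.INTER_CUBIC)
cv2.imwrite('pics/c14.png',np.hstack([c(a,270,160,120,90,400,300),c(b,240,110,120,90,400,300)]))
E
python3 held.py cup3 .136; python3 held.py cup4 .139
```

```text
cup4 top [556.8 -78.9] L 68
cup4 scene [558.2 -79. ] L 71
cup4 scene [678.    7.3] L 40
```

View pics/c14.png

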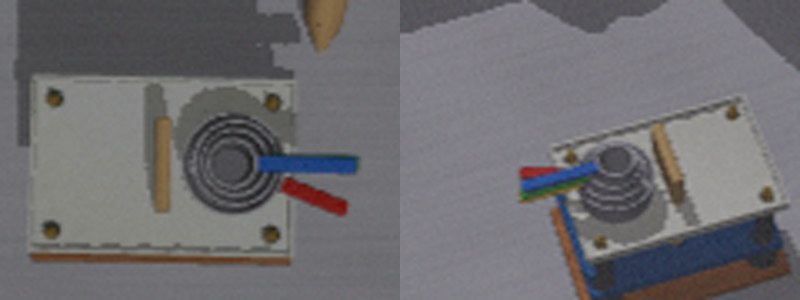

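All four cups are nested and upright. The two views agree on cup4's axis at its nested height, and all four pins show through the level white tray. Handing in.

```bash
python3 -c "
from plant import ctrl
print(ctrl.close_job())"
```

```text
the job is handed in; nothing more can be done
None
```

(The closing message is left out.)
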